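Lock the grinder lid with a quarter turn

ROBOT

A 7-joint arm with a two-finger parallel gripper is mounted at the origin on a cart in front of the work surface, level with it; the furniture and walls round the work are solid. World frame = base frame: x ahead of the robot, y to its left, z up, the work surface at z = 0. Lengths are in mm, angles in rad, forces in N, time in s.
With the tool pointing down it reaches from about 350 to 900 mm from the base axis. Payload 19.9 kg.
Tool frame: the origin (TCP) lies at the very end of the fingers, on their centre line; the grasp point (between the pads) lies 19 mm behind it; z points along the fingers, y is the line along which they close (so a half turn about z gives the same grasp; the last joint's range is limited). The gripper opens to 85 mm and grips with 20 to 120 N. Pads are 22 mm wide; open, the fingers measure 114 mm over their backs; the gripper's body (76 mm by 85 mm) begins 54 mm behind the grasp point. The pads swing forward as they close: fully open they stand 13 mm farther back than shut.
Start: joints at [-1.359, 0.417, -0.01, 1.614, 0.005, 1.111, -0.053], TCP at [156.313, 605.118, 231.26] pointing down, gripper open.
Joint ranges: [-2.81, 2.81], [-0.39, 2.02], [-1.27, 1.25], [0.06, 2.57], [-1.19, 4.33], [0.19, 2], [-2.82, 2.82]. Speed limits (rad/s): [1.89, 1.89, 2.39, 2.39, 3.01, 3.01, 3.01].

INTERFACE

Orientations are given as a rotation vector (axis times angle).
In Python, from rig import manip gives the robot as it stands. The module is installed in compiled form; this text tells all that it offers.
- The arm moves only by the tool drive_tool, never from a script. Its argument "increments" is a list of rows, each an object of numbers: "tx", "ty", "tz": the shift along the tool's x, y, z in mm; "wx", "wy", "wz": the turn, a rotation vector about the tool's x, y, z in degrees; "claw": the opening, from -1 (shut) to 1 (fully open). A call has 1 to 10 rows; each row is the pose to reach, as a shift and turn from the pose commanded when the call began, along the tool's axes at that moment; what a row does not reach only later rows make up. A row lasts 1/12 s, in which the tool goes at most 41.7 mm and 7.16 degrees, less where a joint would pass 70% of its speed; a pose out of reach is approached as far as the arm can. A call with a gripper value outside its range is refused whole. The fingers move at their own pace and stop on an object; "force" is the grip in N (left out, the last holds). Time passes only in rows, so rows that repeat a pose let the fingers close. It gives the time, the measured TCP pose, the force, the opening and the grip force at its end, in the units of the state.
- manip.read_state(): the state, without advancing time (a new reading comes with each control period).
- manip.capture(name): name is "scene" or "side" or "wrist"; returns the picture (384x512x3 uint8, blue, green, red); there is no depth.
- manip.camera_info(name): a dict with "camera_matrix" (3x3 intrinsics, pixels), "dist_coeffs" ([k1, k2, p1, p2, k3] as OpenCV has them; the pictures are not rectified), "eye" and "orientation" of the camera in the world. Camera axes: x right, y up, looking along -z (the intrinsics and any distortion apply to the point x, -y, -z); pixel columns grow to the right and rows downward; lengths in mm; the calibration is good to about 2 mm. A picture is of the moment at which its call begins: read the wrist's pose just before it. camera_info takes no time and is no camera call; for the wrist camera it gives the pose at the moment of the call.
- manip.finish_job(): hands the job in; it is judged then, once.
The state is a dict: "clock": time; "q": joint angles; "joint_velocities": joint speeds; "joint_efforts": joint torques, N m; "tcp_pos": TCP position; "eef_rot": TCP orientation; "contact_force": force on the tool from outside, world axes, zero at the start; "wrist_torque": the same for the moment, N m; "finger_gap": finger opening in mm; "grasp_force": force on a finger pad.
Only numpy, scipy, OpenCV 4.12 (cv2) and the standard library are available. Lean on these libraries where they do the work, as an engineer would, in place of code of your own. Each camera call takes 0.05 s, during which the arm holds its last target. There are 200 camera calls.

TASK

Close the spice grinder: take its lid by the bar grip, set it into the collar with the two lugs in the two slots, press it down against the spring and turn it clockwise, up to a quarter turn, past the ridge to the stop, so that on letting go it springs up into its locked detent. Do it by feel and gently, without ramming or forcing the lid, and let go of it. Leave the spice jars, the salt shaker and the pepper mill standing where they are.

Things in the scene. Friction and masses are not known exactly. Their poses are not given: they have to be found in the camera images.
- lid: Black grinder lid, 130 to 225 g, grip up on the wooden board. Origin: centre of its underside; z up; x runs along the bar grip and through both lugs; a half turn about z changes nothing. Spigot 60 mm in diameter, z 0 to 17.5 mm; flange 92 mm, z 17.5 to 23.5 mm. Two steel lugs at the spigot's foot on +x and -x: 12 mm wide (y), z 0 to 5 mm, reaching 37 mm from the axis.
- lid_grip (a point): Middle of the lid's bar grip, 37 mm above the lid's underside; axes as the lid's. The steel bar is 52 mm long (x), 14 mm wide (y) and stands 27 mm over the flange (z 23.5 to 50.5 mm of the lid).
- grinder: Fixed spice grinder on the same board: round steel body 100 mm in diameter (112 at the foot), 85 mm high, open on top, switch on the -x side. Origin: centre of its underside, z up. The top is a collar: a lip 6 mm thick round a 64 mm bore, cut by two slots facing each other for the lugs, 18 mm wide, reaching 39 mm from the axis, on the +x and -x sides (a dark upright rib outside marks each).
- collar (a point): Point on the grinder's axis at the collar's top, 85 mm above the grinder's origin; axes as the grinder's. The lid's flange meets this rigid top when the lid is pressed all the way (lid's underside 17.5 mm below it). Ramming the collar or forcing the lid past its stop with more than 45 N damages it.
- seat_rest (a point): Grinder's axis, top of the sprung seat at rest, 7 mm below the collar's top. A lid set in the slots rests on it, lugs still in the slots, unable to turn. Spring: 5 N at first, 1.2 N more per mm; the lugs clear the lip after 4 mm, the flange bottoms after 10.5 mm (18 N). Turning needs 8 to 10 mm (about 15 N) held down, to pass under the ridge.
- lip (a point): Grinder's axis at the lip's underside, 6 mm below the collar's top. Turning clockwise from above (negative about z), the lugs pass a rounded ridge 3 mm deep under the lip, then a detent with 3 mm play, then a rigid stop. The detent's centre is 50 to 86 degrees past the slots: it differs per grinder; feel the stop. Let go there, the lid rises until its underside is 5 mm below this point.
- interlock (a joint): White interlock pin hidden in the detent under the collar, in m: 0 with no lug in the detent; a lug that has risen there pushes it up to about 0.0025.
- spice_a: Spice jar with green cap, 44 mm wide, 100 mm high. Loose bystander standing on the back part of the board; origin at the centre of its underside.
- spice_c: Spice jar with red cap, 46 mm wide, 109 mm high. Loose bystander standing on the back part of the board; origin at the centre of its underside.
- salt_shaker: Grey salt shaker, 44 mm wide, 90 mm high. Loose bystander standing on the back part of the board; origin at the centre of its underside.
- pepper_mill: Wooden pepper mill, 58 mm wide, 170 mm high. Loose bystander standing on the back part of the board; origin at the centre of its underside.

How it is judged (in metres and radians):
On the way, in this order (a step that is already met when the one before it is completed fails the run):
1. the lid sits in the collar with its lugs down in the slots (horizontal distance between lid and collar below 0.004 m and angle between lid's own z axis and vertical below 0.1 rad and z of lid in the frame of grinder below 0.0795 m), for 0.1 s.
2. the lid has been turned into the detent and has sprung up there (horizontal distance between lid and collar below 0.004 m and angle between lid's own z axis and vertical below 0.1 rad and value of joint interlock above 0.0015 m and z of lid in the frame of grinder between 0.0715 and 0.0765 m), for 0.2 s.
At the end, for the whole second after the job is handed in: The lid is locked and let go: centred on the collar within 4 mm, tilted less than 0.1 rad, its underside 71.5 to 76.5 mm above the grinder's underside, the interlock pin pushed up more than 1.5 mm by a lug risen in the detent, at rest (all of step 2 and linear speed of lid below 0.01 m/s and contact force between the fingers and lid below 0.1 N); the robot touches nothing.
It fails at once if the lid is rammed or forced: more than 45 N between lid and grinder (contact force between lid and grinder above 45 N).
It fails at once if a spice jar, the salt shaker or the pepper mill is moved more than 20 mm (distance of any of spice_a, spice_c, salt_shaker, pepper_mill from where it was at the start of the episode above 0.02 m).
It also fails if it takes over 72 s, if anything falls off the work surface, if the arm or the gripper's body presses on something with over 40 N, if the wrist force passes 120 N, or if a joint passes its speed limit or range.

## Working session

There is one attempt and no reset: what is moved stays moved. The work goes in short steps, Python scripts to look and compute and a tool call to move; the robot and the scene stay as the last step left them, time stands still between calls to the robot, and variables do not carry over. Pictures are saved under pics/ and viewed, at most 10 in all, crops included, and the job is handed in when it is done.

Besides the shell and the picture viewer there is one more tool, called as name(argument=value, ...), one argument or row to a line, values as JSON. drive_tool: Moves the arm, as the interface text tells. Its arguments: {"type":"object","properties":{"increments":{"type":"array","items":{"type":"object","properties":{"tx":{"type":"number"},"ty":{"type":"number"},"tz":{"type":"number"},"wx":{"type":"number"},"wy":{"type":"number"},"wz":{"type":"number"},"claw":{"type":"number"}}}},"force":{"type":"number"}},"required":["increments"]}

```bash
mkdir -p pics; cat > h.py <<'E'
import numpy as np, cv2
from scipy.spatial.transform import Rotation as R
from rig import manip
def ray(info,uv):
    K=np.array(info["camera_matrix"],float);d=np.array(info["dist_coeffs"],float)
    p=cv2.undistortPoints(np.array(uv,float).reshape(-1,1,2),K,d).reshape(-1,2)
    v=np.c_[p[:,0],-p[:,1],-np.ones(len(p))]
    o=np.array(info["orientation"],float)
    M=R.from_rotvec(o).as_matrix() if o.size==3 else (o if o.size==9 else R.from_quat(o).as_matrix())
    return np.array(info["eye"],float),v@M.reshape(3,3).T
def onplane(info,uv,z):
    e,v=ray(info,uv); return e+v*((z-e[2])/v[:,2])[:,None]
def tri(rs):
    A=np.zeros((3,3));b=np.zeros(3)
    for e,v in rs:
        v=v/np.linalg.norm(v);P=np.eye(3)-np.outer(v,v);A+=P;b+=P@e
    return np.linalg.solve(A,b)
E
python3 - <<'E'
from h import *
print(manip.read_state())
ims=[]
for n in("scene","side","wrist"):
    i=manip.camera_info(n);print(n,i);im=manip.capture(n);cv2.imwrite(f"pics/{n}0.png",im)
E
```

```text
{'clock': 0.0, 'q': array([-1.35953909,  0.4179736 , -0.01029745,  1.61418913,  0.00472969,
        1.11068509, -0.05300564]), 'joint_velocities': array([-7.77912294e-04, -6.13341726e-04, -1.82425728e-03, -1.67458853e-04,
        2.68751097e-04, -1.37559363e-03,  8.68828852e-05]), 'joint_efforts': array([ 1.22200754e-04, -8.64461231e+01,  6.78849220e-01, -4.34888291e+01,
        1.90679706e-02,  7.44691584e-03,  6.75738215e-05]), 'tcp_pos': array([156.23037389, 604.7958912 , 230.65424821]), 'eef_rot': array([-3.95952820e-01, -3.11650485e+00,  1.93505192e-03]), 'contact_force': array([-0.14557363, -0.29812535, -1.23667489]), 'wrist_torque': array([-0.0636962 , -0.03200824,  0.02338677]), 'grasp_force': 0.0, 'finger_gap': 85.53323313905172}
scene {'camera_matrix': array([[384.35626447,   0.        , 260.04144302],
       [  0.        , 384.35626447, 187.81207662],
       [  0.        ,   0.        ,   1.        ]]), 'dist_coeffs': array([-0.03381254,  0.        ,  0.        ,  0.        ,  0.        ]), 'eye': array([170.25644776, 526.72850725, 762.44453351]), 'orientation': array([ 0.41681592, -0.77110698, -2.06580831])}
side {'camera_matrix': array([[416.72342997,   0.        , 254.19654659],
       [  0.        , 416.72342997, 190.36941269],
       [  0.        ,   0.        ,   1.        ]]), 'dist_coeffs': array([-0.08556225,  0.        ,  0.        ,  0.        ,  0.        ]), 'eye': array([ 621.70182575, 1004.77896854,  556.29201186]), 'orientation': array([ 0.04061467, -1.53077923, -2.71343207])}
wrist {'camera_matrix': array([[338.20865505,   0.        , 251.69342684],
       [  0.        , 338.20865505, 192.22421494],
       [  0.        ,   0.        ,   1.        ]]), 'dist_coeffs': array([0.00848264, 0.        , 0.        , 0.        , 0.        ]), 'eye': array([ 90.70678448, 621.45969455, 372.13783822]), 'orientation': array([-0.23065175, -0.17869819,  1.30952948])}
```

View pics/scene0.png

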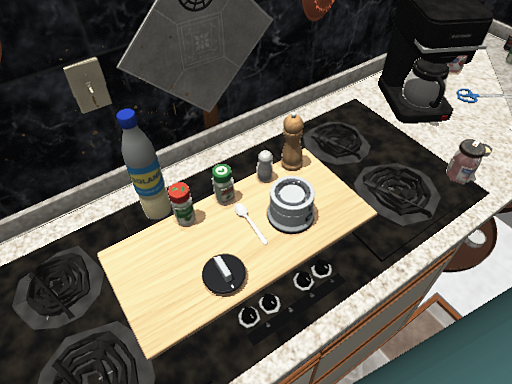

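View pics/side0.png

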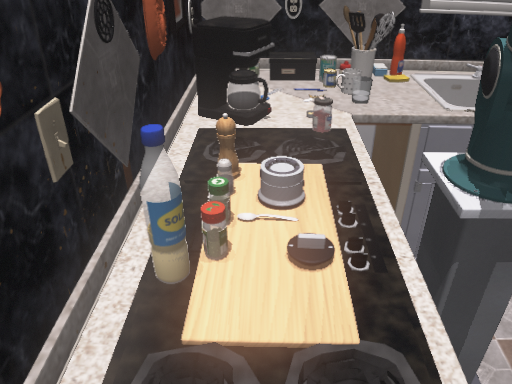

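View pics/wrist0.png

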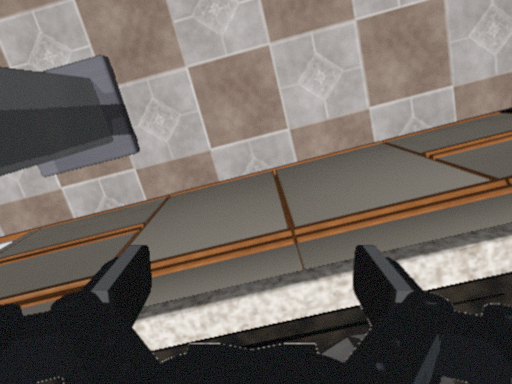

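Scene: lid disc at about (223,273), with the bar running from (216,257) to (232,288), and grinder rim at (293,192). Side: lid at (311,250) with the bar at (311,241), grinder rim at (281,170). The wrist camera sees only the floor.

```bash
python3 - <<'E'
from h import *
S=manip.camera_info("scene");D=manip.camera_info("side")
fl={};out=[]
for n,i,c,g in(("scene",S,(223,273),(293,192)),("side",D,(311,250),(281,170))):
    im=cv2.imread(f"pics/{n}0.png");x,y=c
    roi=np.zeros(im.shape[:2],np.uint8);cv2.circle(roi,c,38,255,-1)
    hsv=cv2.cvtColor(im,cv2.COLOR_BGR2HSV)
    # board = yellowish; lid = not board
    nb=((((hsv[...,1]<70)|(hsv[...,2]<90))&(roi>0))*255).astype(np.uint8)
    nb=cv2.morphologyEx(nb,cv2.MORPH_OPEN,np.ones((5,5)))
    cs,_=cv2.findContours(nb,0,1);k=max(cs,key=cv2.contourArea);e=cv2.fitEllipse(k)
    print(n,"lid ell",e,cv2.boundingRect(k))
    m=np.zeros_like(nb);cv2.drawContours(m,[k],-1,255,-1);m=cv2.erode(m,np.ones((3,3)))
    br=((hsv[...,2]>130)&(m>0)).astype(np.uint8)
    cs,_=cv2.findContours(br,0,1);kb=max(cs,key=cv2.contourArea);r=cv2.minAreaRect(kb)
    print(" bar",r,cv2.boxPoints(r).round(1).tolist())
    fl[n]=(e[0],r[0])
    cr=np.vstack([cv2.resize(im[y-40:y+40,x-50:x+50],None,fx=6,fy=6,interpolation=2)]);gx,gy=g
    cg=cv2.resize(im[gy-35:gy+45,gx-50:gx+50],None,fx=6,fy=6,interpolation=2)
    out.append(np.hstack([cr,cg]))
for j in(0,1):
    p=[ray(S,[fl["scene"][j]]),ray(D,[fl["side"][j]])]
    print("tri",tri([(e,v[0]) for e,v in p]))
p=[ray(S,[(293,192)]),ray(D,[(281,170)])];print("grinder rough",tri([(e,v[0]) for e,v in p]))
cv2.imwrite("pics/crops.png",cv2.resize(np.vstack(out),(750,600)))
s=manip.read_state();print(R.from_rotvec(s["eef_rot"]).as_matrix().round(3))
E
```

```text
scene lid ell ((223.52685546875, 273.98175048828125), (39.3858528137207, 42.58644104003906), 79.90958404541016) (202, 254, 43, 40)
 bar ((222.26968383789062, 265.83148193359375), (22.047958374023438, 6.995985984802246), 57.9946174621582) [[213.5, 258.29998779296875], [219.39999389648438, 254.60000610351562], [231.10000610351562, 273.29998779296875], [225.10000610351562, 277.0]]
side lid ell ((314.41473388671875, 243.055419921875), (21.150819778442383, 37.96097946166992), 112.61763763427734) (297, 233, 37, 25)
 bar ((311.0, 240.0), (12.0, 26.0), 90.0) [[298.0, 234.0], [324.0, 234.0], [324.0, 246.0], [298.0, 246.0]]
tri [533.00422631 374.95630389  58.40849953]
tri [542.57874939 371.42645808  66.28498202]
grinder rough [596.18873259 149.22198528  97.74064871]
[[-0.968  0.25  -0.   ]
 [ 0.25   0.968 -0.001]
 [-0.    -0.001 -1.   ]]
```

View pics/crops.png

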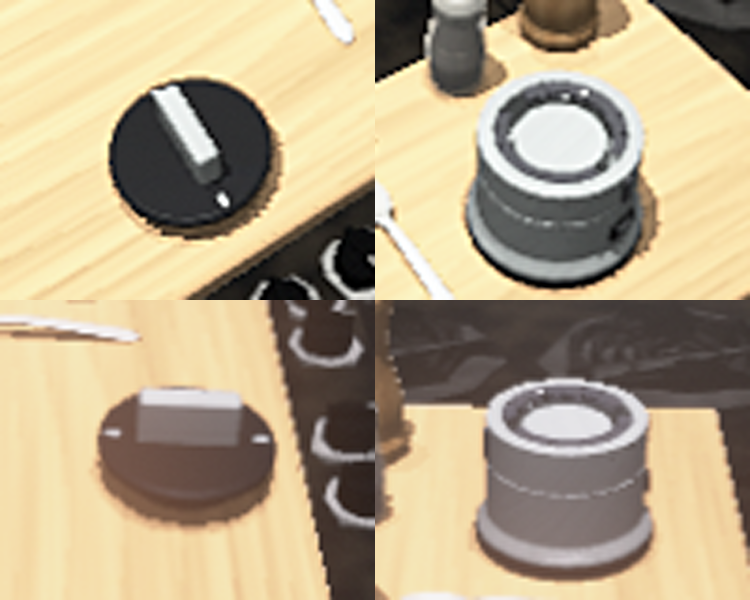

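Scene crop: the bar top spans crop (165,88) to (205,160) and the flange marks lie along the bar. The switch and rib are on the grinder's right at (625,230) and (628,190). Side crop: the bar top spans x 138–241 and the lid is level.

```bash
python3 - <<'E'
from h import *
S=manip.camera_info("scene");D=manip.camera_info("side");W=manip.camera_info("wrist")
sc=lambda x,y:(x/3.75+173,y/3.75+233); sd=lambda x,y:(x/3.75+261,(y-300)/3.75+210)
T=lambda a,b:tri([(e,v[0]) for e,v in(ray(S,[a]),ray(D,[b]))])
# bar top corners: back-left/right top ends in both views
print("lidmarkA?",T(sc(223,200),sd(262,439)))
print("bar top end near robot",T(sc(205,160),sd(241,400)),"far",T(sc(165,88),sd(139,398)))
gs=lambda x,y:((x-375)/3.75+243,y/3.75+157); gd=lambda x,y:((x-375)/3.75+231,(y-300)/3.75+135)
print("seat",T(gs(558,140),gd(567,421)),"collar outer",T(gs(560,134),gd(567,420)))
s=manip.read_state();Rt=R.from_rotvec(s["eef_rot"]).as_matrix()
e,v=ray(W,[(256,192),(256,383),(256,0)])
print("cam in tool",(Rt.T@(e-s["tcp_pos"])).round(1),(v@Rt).round(3))
print("switch",onplane(S,[gs(622,235)],60))
E
```

```text
lidmarkA? [501.87481467 373.51257727  49.33326727]
bar top end near robot [514.86752793 374.69701363  75.18832912] far [566.13236405 369.41912834  72.18358581]
seat [591.18031657 157.51732533 106.06814333] collar outer [592.14962448 155.12935701 106.74358848]
cam in tool [  67.6   -0.4 -141.4] [[-0.267  0.014  0.964]
 [-0.81   0.014  0.813]
 [ 0.278  0.014  1.115]]
switch [[537.95339132 146.67363391  60.        ]]
```

drive_tool(
  increments=[
    {"tx": -20, "ty": -7, "wz": -1},
    {"tx": -60, "ty": -20, "wz": -2},
    {"tx": -100, "ty": -33, "wz": -3},
    {"tx": -140, "ty": -46, "wz": -4},
    {"tx": -180, "ty": -60, "wz": -5},
    {"tx": -220, "ty": -75, "wz": -6},
    {"tx": -260, "ty": -90, "wz": -7},
    {"tx": -300, "ty": -105, "wz": -8},
    {"tx": -340, "ty": -118, "wz": -8.5},
    {"tx": -370, "ty": -130, "wz": -8.5},
  ],
)

```text
schema error: expected keys tx, ty, tz, wx, wy, wz, claw
```

drive_tool(
  increments=[
    {"tx": 0},
    {"tx": 0},
    {"tx": 0},
  ],
)

```text
schema error: expected keys tx, ty, tz, wx, wy, wz, claw
```

```bash
cat >> h.py <<'E'
def shot(f):
    s=manip.read_state();i=manip.camera_info("wrist");im=manip.capture("wrist");cv2.imwrite(f"pics/{f}.png",im)
    import pickle;pickle.dump((s,i),open(f"pics/{f}.pkl","wb"));return s,i,im
def st():
    s=manip.read_state();M=R.from_rotvec(s["eef_rot"]).as_matrix()
    print("t",round(s["clock"],2),"tcp",s["tcp_pos"].round(1),"yaw_x",np.degrees(np.arctan2(M[1,0],M[0,0])).round(2),"tilt",M[:,2].round(3),"F",s["contact_force"].round(1),"T",s["wrist_torque"].round(2),"gap",round(s["finger_gap"],1),"grip",round(s["grasp_force"],1),"q",s["q"].round(2))
    return s,M
E
python3 - <<'E'
from h import *
st();shot("w1")
E
```

```text
t 0.15 tcp [156.2 604.9 230.8] yaw_x 165.52 tilt [-0.    -0.001 -1.   ] F [-0.1 -0.8 -0.2] T [-0.02 -0.04  0.02] gap 85.2 grip 0.0 q [-1.36  0.42 -0.01  1.61  0.    1.11 -0.05]
```

View pics/w1.png

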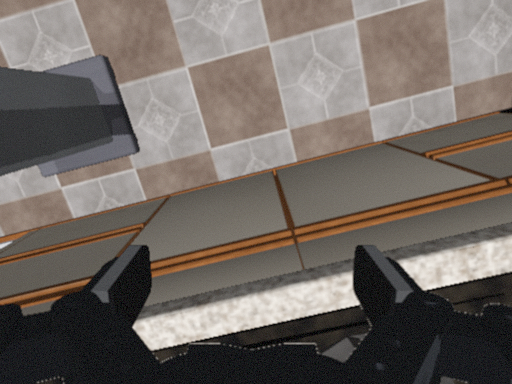

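The picture is unchanged, floor only: both moves were refused because every key is required in each row.

drive_tool(
  increments=[
    {"tx": -20, "ty": -7, "tz": 0, "wx": 0, "wy": 0, "wz": -1, "claw": 1},
    {"tx": -60, "ty": -20, "tz": 0, "wx": 0, "wy": 0, "wz": -2, "claw": 1},
    {"tx": -100, "ty": -33, "tz": 0, "wx": 0, "wy": 0, "wz": -3, "claw": 1},
    {"tx": -140, "ty": -46, "tz": 0, "wx": 0, "wy": 0, "wz": -4, "claw": 1},
    {"tx": -180, "ty": -60, "tz": 0, "wx": 0, "wy": 0, "wz": -5, "claw": 1},
    {"tx": -220, "ty": -75, "tz": 0, "wx": 0, "wy": 0, "wz": -6, "claw": 1},
    {"tx": -260, "ty": -90, "tz": 0, "wx": 0, "wy": 0, "wz": -7, "claw": 1},
    {"tx": -300, "ty": -105, "tz": 0, "wx": 0, "wy": 0, "wz": -8, "claw": 1},
    {"tx": -340, "ty": -118, "tz": 0, "wx": 0, "wy": 0, "wz": -8.5, "claw": 1},
    {"tx": -370, "ty": -130, "tz": 0, "wx": 0, "wy": 0, "wz": -8.5, "claw": 1},
  ],
)

```text
clock: 1.03
tcp_pos: [484.1, 384.8, 231.3]
eef_rot: [0.164, 3.137, -0.0]
contact_force: [0.3, 0.5, -0.1]
finger_gap: 85.2
grasp_force: 0.0
```

drive_tool(
  increments=[
    {"tx": 0, "ty": 0, "tz": 0, "wx": 0, "wy": 0, "wz": 0, "claw": 1},
    {"tx": 0, "ty": 0, "tz": 0, "wx": 0, "wy": 0, "wz": 0, "claw": 1},
    {"tx": 0, "ty": 0, "tz": 0, "wx": 0, "wy": 0, "wz": 0, "claw": 1},
  ],
)

```text
clock: 1.28
tcp_pos: [481.7, 386.9, 231.0]
eef_rot: [-0.164, -3.137, 0.0]
contact_force: [-0.2, 0.0, -0.3]
finger_gap: 85.2
grasp_force: 0.0
```

```bash
python3 - <<'E'
from h import *
st();shot("w2")
E
```

```text
t 1.28 tcp [481.7 386.9 231. ] yaw_x 174.01 tilt [-0.001 -0.    -1.   ] F [-0.2  0.  -0.3] T [ 0.03  0.04 -0.04] gap 85.2 grip 0.0 q [-0.81  0.41  0.11  1.64 -0.05  1.1   0.78]
```

View pics/w2.png

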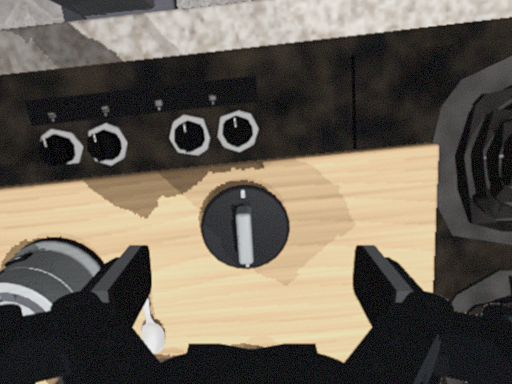

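w2: lid disc centre at about (245,226), with the bar running upright from (243,205) to (246,264). The grinder is partly visible at lower left, cut off by the finger. I'll take two more wrist places toward the grinder.

drive_tool(
  increments=[
    {"tx": 8, "ty": -30, "tz": 0, "wx": 0, "wy": 0, "wz": 0, "claw": 1},
    {"tx": 16, "ty": -65, "tz": 0, "wx": 0, "wy": 0, "wz": 0, "claw": 1},
    {"tx": 25, "ty": -100, "tz": 0, "wx": 0, "wy": 0, "wz": 0, "claw": 1},
    {"tx": 30, "ty": -120, "tz": 0, "wx": 0, "wy": 0, "wz": 0, "claw": 1},
    {"tx": 30, "ty": -120, "tz": 0, "wx": 0, "wy": 0, "wz": 0, "claw": 1},
    {"tx": 30, "ty": -120, "tz": 0, "wx": 0, "wy": 0, "wz": 0, "claw": 1},
  ],
)

```text
clock: 1.83
tcp_pos: [439.0, 270.8, 231.8]
eef_rot: [0.163, 3.137, 0.001]
contact_force: [0.8, 0.0, 0.2]
finger_gap: 85.1
grasp_force: 0.0
```

```bash
python3 - <<'E'
from h import *
st();shot("w3")
E
```

```text
t 1.83 tcp [439.  270.8 231.8] yaw_x 174.06 tilt [ 0.001  0.001 -1.   ] F [0.8 0.  0.2] T [ 0.02  0.02 -0.05] gap 85.1 grip 0.0 q [-0.73  0.22  0.14  1.89 -0.03  1.04  0.89]
```

drive_tool(
  increments=[
    {"tx": -10, "ty": -30, "tz": 0, "wx": 0, "wy": 0, "wz": 0, "claw": 1},
    {"tx": -25, "ty": -65, "tz": 0, "wx": 0, "wy": 0, "wz": 0, "claw": 1},
    {"tx": -45, "ty": -95, "tz": 0, "wx": 0, "wy": 0, "wz": 0, "claw": 1},
    {"tx": -60, "ty": -110, "tz": 0, "wx": 0, "wy": 0, "wz": 0, "claw": 1},
    {"tx": -60, "ty": -110, "tz": 0, "wx": 0, "wy": 0, "wz": 0, "claw": 1},
    {"tx": -60, "ty": -110, "tz": 0, "wx": 0, "wy": 0, "wz": 0, "claw": 1},
  ],
)

```text
clock: 2.38
tcp_pos: [488.5, 155.3, 231.1]
eef_rot: [-0.164, -3.137, 0.0]
contact_force: [-0.5, 0.5, -0.3]
finger_gap: 85.4
grasp_force: 0.0
```

```bash
python3 - <<'E'
from h import *
st();s,i,im=shot("w4")
im3=cv2.imread("pics/w3.png");cv2.imwrite("pics/pair.png",cv2.resize(np.hstack([im3,im]),(800,300)))
cv2.imwrite("pics/w4z.png",cv2.resize(im[100:340,120:420],(750,600),interpolation=2))
E
```

```text
t 2.38 tcp [488.5 155.3 231.1] yaw_x 174.01 tilt [-0. -0. -1.] F [-0.5  0.5 -0.3] T [0.04 0.01 0.03] gap 85.4 grip 0.0 q [-0.56  0.22  0.22  1.9  -0.05  1.03  1.15]
```

View pics/w4z.png

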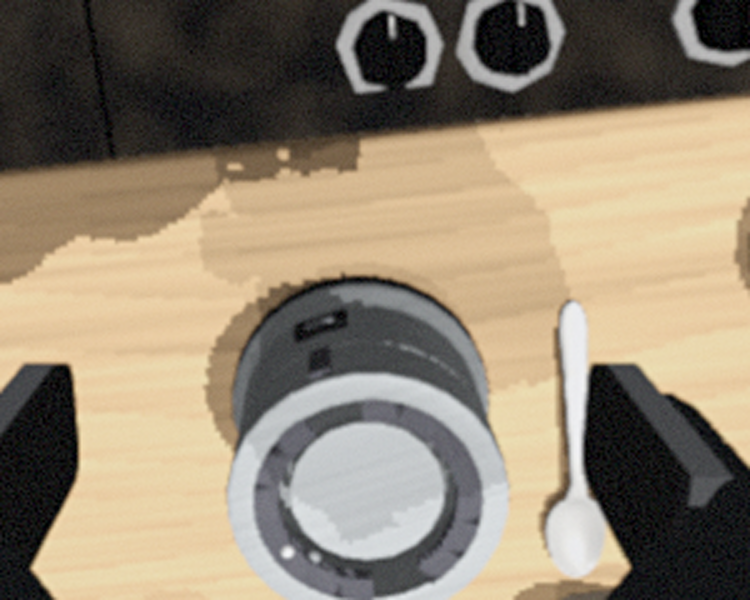

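View pics/w3.png

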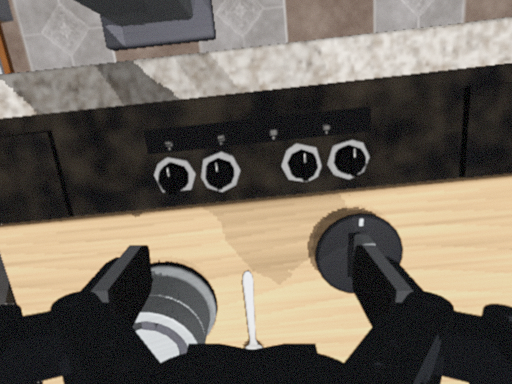

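w4 crop (2.5x, offset 120,100): collar outer rim spans x 228–508 with its top at y 372. The switch is at (321,325) and the -x rib at (320,360). w3: lid disc at about (359,253), with the bar partly behind the finger.

```bash
python3 - <<'E'
from h import *
import pickle
from scipy.optimize import least_squares
def circ(P):
    P=P[:,:2]
    for _ in range(3):
        r=least_squares(lambda q:np.hypot(P[:,0]-q[0],P[:,1]-q[1])-q[2],[*P.mean(0),45],loss="soft_l1")
        res=np.abs(r.fun);P=P[res<max(1.0,2*np.median(res))]
    return r.x.round(2),len(P),res.mean().round(2)
s,i=pickle.load(open("pics/w4.pkl","rb"));im=cv2.imread("pics/w4.png")
c0=np.array([120+368/2.5,100+490/2.5])
g=cv2.GaussianBlur(cv2.cvtColor(im,6),(3,3),0).astype(float)
hsv=cv2.cvtColor(im,cv2.COLOR_BGR2HSV).astype(float)
# outer rim edge by radial scan: from mid-lip outward
pts=[]
for a in np.radians(np.arange(0,360,3)):
    d=np.array([np.cos(a),np.sin(a)]);rr=np.arange(48,68,.5)
    uv=c0+rr[:,None]*d
    val=cv2.remap((hsv[...,1]).astype(np.float32) if abs(a)<0 else g.astype(np.float32),uv[:,0].astype(np.float32),uv[:,1].astype(np.float32),1).ravel()
    sat=cv2.remap(hsv[...,1].astype(np.float32),uv[:,0].astype(np.float32),uv[:,1].astype(np.float32),1).ravel()
    gr=np.abs(np.diff(val))+np.abs(np.diff(sat));k=gr.argmax()
    if gr[k]>12 and uv[k,1]<325:pts.append(uv[k]+.25*d)
pts=np.array(pts)
for z in(100,104,107,110):print("collar z",z,circ(onplane(i,pts,z)))
# lid
s2,i2=pickle.load(open("pics/w2.pkl","rb"));m2=cv2.imread("pics/w2.png");h2=cv2.cvtColor(m2,cv2.COLOR_BGR2HSV)
roi=np.zeros(m2.shape[:2],np.uint8);cv2.circle(roi,(245,226),50,255,-1)
dark=((h2[...,2]<75)&(roi>0)).astype(np.uint8);dark=cv2.morphologyEx(dark,cv2.MORPH_CLOSE,np.ones((15,15)))
k=max(cv2.findContours(dark,0,1)[0],key=cv2.contourArea)
for z in(42,45,48):print("lid z",z,circ(onplane(i2,cv2.convexHull(k).reshape(-1,2),z)))
br=((h2[...,2]>125)&(roi>0)&(h2[...,1]<60)).astype(np.uint8)
for kk in cv2.findContours(br,0,1)[0]:
    if cv2.contourArea(kk)>5:
        r=cv2.minAreaRect(kk);P=onplane(i2,cv2.boxPoints(r),72)
        print("bright",r,P[:,:2].round(1).tolist())
E
```

```text
collar z 100 (array([600.18, 157.37,  51.8 ]), 63, np.float64(0.26))
collar z 104 (array([597.55, 157.44,  51.04]), 63, np.float64(0.26))
collar z 107 (array([595.58, 157.49,  50.47]), 63, np.float64(0.26))
collar z 110 (array([593.61, 157.54,  49.9 ]), 63, np.float64(0.25))
lid z 42 (array([542.66, 373.04,  45.76]), 41, np.float64(0.31))
lid z 45 (array([541.49, 373.23,  45.35]), 41, np.float64(0.3))
lid z 48 (array([540.33, 373.41,  44.93]), 41, np.float64(0.3))
bright ((244.6364288330078, 240.34176635742188), (53.52003860473633, 14.368042945861816), 85.76361083984375) [[517.1, 367.8], [517.4, 381.2], [572.8, 379.3], [572.5, 365.2]]
bright ((242.3378448486328, 193.52703857421875), (7.39795446395874, 4.438772678375244), 80.53767395019531) [[494.3, 374.2], [494.1, 378.3], [501.1, 378.6], [501.4, 374.5]]
```

```bash
python3 - <<'E'
from h import *
import pickle
s2,i2=pickle.load(open("pics/w2.pkl","rb"));m2=cv2.imread("pics/w2.png")
mk=onplane(i2,[(242.3,193.5)],45.5)[0];L=np.array([541.4,373.2]);d=L-mk[:2];print("mark",mk,"angle",np.degrees(np.arctan2(d[1],d[0])))
# bar long edges in w2: fit side edges using rows 212..250
g=cv2.GaussianBlur(cv2.cvtColor(m2,6),(3,3),0).astype(float)
Ls,Rs=[],[]
for r in range(212,244):
    row=np.diff(g[r,230:262]);Ls.append((230.5+row.argmax(),r));Rs.append((230.5+row.argmin(),r))
for E in(Ls,Rs):
    P=onplane(i2,E,72.5)[:,:2].astype(np.float32);f=cv2.fitLine(P,cv2.DIST_HUBER,0,.01,.01).ravel()
    x=541.4;print("edge angle",np.degrees(np.arctan(f[1]/f[0])).round(2),"y at lid centre",(f[3]+(x-f[2])*f[1]/f[0]).round(2))
s,i=pickle.load(open("pics/w4.pkl","rb"));im=cv2.imread("pics/w4.png")
# rectified top view via camera projection
def proj(i,P):
    o=np.array(i["orientation"]);M=R.from_rotvec(o).as_matrix();c=(P-np.array(i["eye"]))@M
    c=c*[1,-1,-1];return cv2.projectPoints(c,np.zeros(3),np.zeros(3),np.array(i["camera_matrix"]),np.array(i["dist_coeffs"]))[0].reshape(-1,2)
n=550;sc=5.;yy,xx=np.mgrid[:n,:n]
P=np.c_[595.6+(xx.ravel()-n/2)/sc,157.5-(yy.ravel()-n/2)/sc,np.full(n*n,107.)]
m=proj(i,P).reshape(n,n,2).astype(np.float32);o=cv2.remap(im,m[...,0],m[...,1],1)
cv2.imwrite("pics/rect.png",cv2.convertScaleAbs(o,alpha=1.3))
gg=cv2.cvtColor(o,6)
for rad in(34,36,41):
    print(rad,[int(gg[int(n/2-rad*sc*np.sin(a)),int(n/2+rad*sc*np.cos(a))]) for a in np.radians(np.arange(0,360,6))])
for nm,uv,z in(("rib",(120+320/2.5,100+358/2.5),98),("switch",(120+321/2.5,100+325/2.5),75)):
    p=onplane(i,[uv],z)[0];print(nm,p,np.degrees(np.arctan2(157.5-p[1],595.6-p[0])),np.hypot(*(p[:2]-[595.6,157.5])))
E
```

```text
mark [505.03500039 374.84855487  45.5       ] angle -2.595644461986054
edge angle -2.41 y at lid centre 366.5
edge angle -3.46 y at lid centre 380.21
34 [77, 79, 75, 76, 74, 109, 118, 118, 114, 114, 114, 115, 115, 118, 119, 105, 106, 104, 104, 100, 103, 100, 98, 104, 104, 101, 102, 107, 107, 108, 78, 74, 76, 79, 80, 93, 104, 103, 103, 98, 101, 100, 106, 117, 117, 119, 119, 115, 114, 117, 200, 121, 116, 116, 118, 118, 115, 111, 115, 114]
36 [76, 75, 78, 76, 73, 106, 115, 114, 114, 113, 116, 114, 109, 116, 116, 101, 104, 105, 105, 98, 99, 104, 102, 107, 104, 103, 93, 109, 109, 107, 81, 80, 84, 85, 85, 92, 101, 104, 102, 89, 103, 103, 114, 116, 121, 119, 117, 115, 117, 122, 240, 122, 116, 115, 117, 120, 111, 117, 116, 115]
41 [181, 177, 173, 175, 184, 106, 132, 141, 145, 135, 149, 154, 140, 173, 170, 181, 161, 170, 176, 179, 179, 186, 188, 190, 187, 188, 188, 187, 184, 178, 190, 193, 193, 193, 197, 185, 171, 166, 178, 156, 165, 173, 169, 154, 166, 166, 145, 151, 134, 142, 129, 132, 133, 128, 117, 125, 120, 112, 120, 115]
rib [542.99974273 146.15323381  98.        ] 12.173136734904551 53.810186467143225
switch [539.85824245 146.64528153  75.        ] 11.019429885632197 56.78880565763994
```

View pics/rect.png

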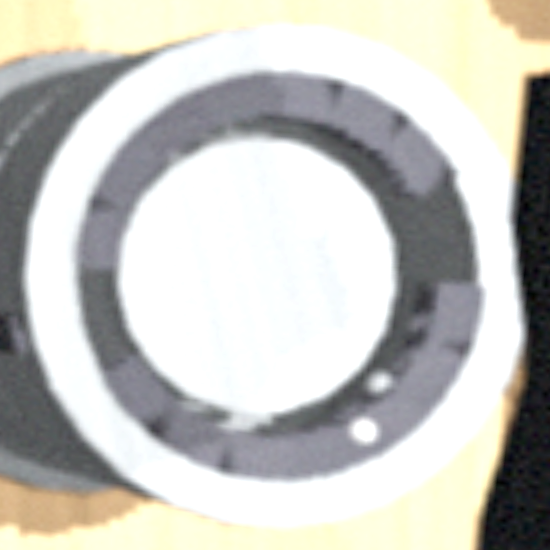

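The rectified collar shows dark slots spanning about 0–27° and 180–207°, so the grinder's x is at about +12.3°. The rib (12.2°) and the switch (11.0°) agree. Lid: centre (541, 373.3), bar angle about -3°. Going to the lid now.

drive_tool(
  increments=[
    {"tx": -3, "ty": 20, "tz": 0, "wx": 0, "wy": 0, "wz": 0, "claw": 1},
    {"tx": -8, "ty": 55, "tz": 0, "wx": 0, "wy": 0, "wz": -1, "claw": 1},
    {"tx": -13, "ty": 95, "tz": 0, "wx": 0, "wy": 0, "wz": -2, "claw": 1},
    {"tx": -18, "ty": 135, "tz": 20, "wx": 0, "wy": 0, "wz": -3, "claw": 1},
    {"tx": -24, "ty": 175, "tz": 45, "wx": 0, "wy": 0, "wz": -3, "claw": 1},
    {"tx": -28, "ty": 205, "tz": 70, "wx": 0, "wy": 0, "wz": -3, "claw": 1},
    {"tx": -29.4, "ty": 222.3, "tz": 95, "wx": 0, "wy": 0, "wz": -3, "claw": 1},
    {"tx": -29.4, "ty": 222.3, "tz": 115, "wx": 0, "wy": 0, "wz": -3, "claw": 1},
    {"tx": -29.4, "ty": 222.3, "tz": 125, "wx": 0, "wy": 0, "wz": -3, "claw": 1},
    {"tx": -29.4, "ty": 222.3, "tz": 125, "wx": 0, "wy": 0, "wz": -3, "claw": 1},
  ],
)

```text
clock: 3.27
tcp_pos: [538.4, 373.2, 103.7]
eef_rot: [-0.079, -3.137, 0.004]
contact_force: [-0.0, -0.4, -0.0]
finger_gap: 85.6
grasp_force: 0.0
```

drive_tool(
  increments=[
    {"tx": 0, "ty": 0, "tz": 0, "wx": 0, "wy": 0, "wz": 0, "claw": 1},
    {"tx": 0, "ty": 0, "tz": 0, "wx": 0, "wy": 0, "wz": 0, "claw": 1},
    {"tx": 0, "ty": 0, "tz": 0, "wx": 0, "wy": 0, "wz": 0, "claw": 1},
  ],
)

```text
clock: 3.52
tcp_pos: [541.0, 373.0, 108.2]
eef_rot: [0.083, 3.139, 0.002]
contact_force: [0.7, -0.4, 0.4]
finger_gap: 85.8
grasp_force: 0.0
```

```bash
python3 - <<'E'
from h import *
st();s,i,im=shot("w5")
# predicted bar mid-axis pixel check: find bright bar edges and lid x from bar ends
h=cv2.cvtColor(im,cv2.COLOR_BGR2HSV);roi=np.zeros(im.shape[:2],np.uint8);roi[60:330,150:360]=255
br=((h[...,2]>125)&(h[...,1]<60)&(roi>0)).astype(np.uint8)
for k in cv2.findContours(br,0,1)[0]:
    if cv2.contourArea(k)>60:
        r=cv2.minAreaRect(k);b=cv2.boxPoints(r);print(r,onplane(i,b,72.5)[:,:2].round(1).tolist())
E
```

```text
t 3.52 tcp [541.  373.  108.2] yaw_x 176.98 tilt [ 0.002  0.001 -1.   ] F [ 0.7 -0.4  0.4] T [-0.02 -0.05  0.01] gap 85.8 grip 0.0 q [-0.74  0.6   0.12  1.63 -0.09  0.91  0.94]
((253.0, 259.5), (27.0, 22.0), 90.0) [[554.1, 366.6], [554.7, 379.0], [571.8, 378.3], [571.1, 365.5]]
((252.5, 150.5), (13.0, 7.0), 90.0) [[496.4, 373.7], [496.6, 377.3], [503.5, 377.0], [503.3, 373.3]]
((246.5, 74.5), (29.0, 63.0), 90.0) [[454.6, 359.3], [456.2, 390.1], [469.8, 389.7], [468.1, 358.2]]
((177.95407104492188, 79.28094482421875), (26.69354820251465, 56.188011169433594), 72.718505859375) [[459.8, 325.3], [453.5, 352.5], [465.5, 355.3], [472.1, 327.6]]
```

drive_tool(
  increments=[
    {"tx": 0, "ty": 0, "tz": 12, "wx": 0, "wy": 0, "wz": 0, "claw": 1},
    {"tx": 0, "ty": 0, "tz": 28, "wx": 0, "wy": 0, "wz": 0, "claw": 1},
    {"tx": 0, "ty": 0, "tz": 42, "wx": 0, "wy": 0, "wz": 0, "claw": 1},
    {"tx": 0, "ty": 0, "tz": 52, "wx": 0, "wy": 0, "wz": 0, "claw": 1},
    {"tx": 0, "ty": 0, "tz": 55, "wx": 0, "wy": 0, "wz": 0, "claw": 1},
    {"tx": 0, "ty": 0, "tz": 57, "wx": 0, "wy": 0, "wz": 0, "claw": 1},
    {"tx": 0, "ty": 0, "tz": 57, "wx": 0, "wy": 0, "wz": 0, "claw": 1},
  ],
)

```text
clock: 4.15
tcp_pos: [540.4, 372.9, 49.2]
eef_rot: [-0.082, -3.14, 0.0]
contact_force: [0.5, 0.6, 0.6]
finger_gap: 85.2
grasp_force: 0.0
```

drive_tool(
  increments=[
    {"tx": 0, "ty": 0, "tz": 0, "wx": 0, "wy": 0, "wz": 0, "claw": 0.2},
    {"tx": 0, "ty": 0, "tz": 0, "wx": 0, "wy": 0, "wz": 0, "claw": -0.2},
    {"tx": 0, "ty": 0, "tz": 0, "wx": 0, "wy": 0, "wz": 0, "claw": -0.4},
    {"tx": 0, "ty": 0, "tz": 0, "wx": 0, "wy": 0, "wz": 0, "claw": -0.5},
    {"tx": 0, "ty": 0, "tz": 0, "wx": 0, "wy": 0, "wz": 0, "claw": -1},
    {"tx": 0, "ty": 0, "tz": 0, "wx": 0, "wy": 0, "wz": 0, "claw": -1},
    {"tx": 0, "ty": 0, "tz": 0, "wx": 0, "wy": 0, "wz": 0, "claw": -1},
    {"tx": 0, "ty": 0, "tz": 0, "wx": 0, "wy": 0, "wz": 0, "claw": -1},
    {"tx": 0, "ty": 0, "tz": 0, "wx": 0, "wy": 0, "wz": 0, "claw": -1},
    {"tx": 0, "ty": 0, "tz": 0, "wx": 0, "wy": 0, "wz": 0, "claw": -1},
  ],
  force=60,
)

```text
clock: 4.98
tcp_pos: [542.1, 373.7, 52.0]
eef_rot: [0.082, 3.137, 0.004]
contact_force: [-1.1, -2.6, 24.4]
finger_gap: 13.2
grasp_force: 66.5
```

```bash
python3 -c "
from h import *
st()"
```

```text
t 4.98 tcp [542.1 373.7  52. ] yaw_x 177.01 tilt [ 0.004  0.002 -1.   ] F [-1.1 -2.6 24.4] T [-0.76  0.27  0.02] gap 13.2 grip 66.5 q [-0.73  0.68  0.11  1.65 -0.1   0.81  0.94]
```

drive_tool(
  increments=[
    {"tx": 0, "ty": 0, "tz": -4, "wx": 0, "wy": 0, "wz": 0, "claw": -1},
    {"tx": 0, "ty": 0, "tz": -12, "wx": 0, "wy": 0, "wz": 0, "claw": -1},
    {"tx": 0, "ty": 0, "tz": -27, "wx": 0, "wy": 0, "wz": 0, "claw": -1},
    {"tx": 0, "ty": 0, "tz": -45, "wx": 0, "wy": 0, "wz": 0, "claw": -1},
    {"tx": 0, "ty": 0, "tz": -65, "wx": 0, "wy": 0, "wz": 0, "claw": -1},
    {"tx": 0, "ty": 0, "tz": -85, "wx": 0, "wy": 0, "wz": 0, "claw": -1},
    {"tx": 0, "ty": 0, "tz": -102, "wx": 0, "wy": 0, "wz": 0, "claw": -1},
    {"tx": 0, "ty": 0, "tz": -110, "wx": 0, "wy": 0, "wz": 0, "claw": -1},
    {"tx": 0, "ty": 0, "tz": -110, "wx": 0, "wy": 0, "wz": 0, "claw": -1},
    {"tx": 0, "ty": 0, "tz": -110, "wx": 0, "wy": 0, "wz": 0, "claw": -1},
  ],
)

```text
clock: 5.82
tcp_pos: [540.1, 372.8, 158.9]
eef_rot: [-0.082, -3.14, 0.0]
contact_force: [-0.4, -0.6, -1.8]
finger_gap: 12.8
grasp_force: 62.6
```

```bash
python3 - <<'E'
from h import *
from scipy.optimize import least_squares
s,M=st();s,i,im=shot("w6")
a=cv2.imread("pics/w6.png");cv2.imwrite("pics/hand.png",np.vstack([cv2.resize(a,(700,525))]))
E
```

```text
t 5.82 tcp [540.1 372.8 158.9] yaw_x 177.02 tilt [-0. -0. -1.] F [-0.4 -0.6 -1.8] T [ 0.03  0.01 -0.04] gap 12.8 grip 62.6 q [-0.74  0.55  0.13  1.6  -0.08  1.    0.93]
```

View pics/w6.png

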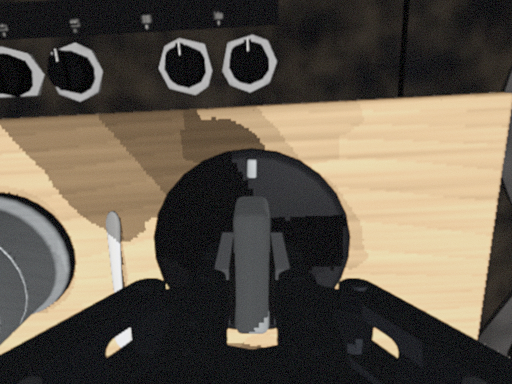

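w6: the lid is held level. Its disc spans x 155–350 with the top at y 149, and its mark at (252,169) lines up with the bar and the tool axis. I'll fit the disc to get its offset in the hand.

```bash
python3 - <<'E'
from h import *
import pickle
from scipy.optimize import least_squares
s,i=pickle.load(open("pics/w6.pkl","rb"));im=cv2.imread("pics/w6.png")
g=cv2.GaussianBlur(im,(3,3),0).astype(np.float32)
c=np.array([252.,240.]);pts=[]
for a in np.radians(np.arange(-200,25,3)):   # upper arc
    d=np.array([np.cos(a),np.sin(a)]);rr=np.arange(80,115,.5,dtype=np.float32);uv=(c+rr[:,None]*d).astype(np.float32)
    v=cv2.remap(g,uv[:,0],uv[:,1],1).reshape(len(rr),3)
    k=np.where(v[:,2]>45)[0]      # first non-black in red
    if len(k) and 0<k[0]<len(rr)-1: pts.append(uv[k[0]]-.25*d)
pts=np.array(pts);M=R.from_rotvec(s["eef_rot"]).as_matrix()
for z in(145,150,155,158,161):
    P=onplane(i,pts,z)[:,:2]
    r=least_squares(lambda q:np.hypot(P[:,0]-q[0],P[:,1]-q[1])-q[2],[540,372,46],loss="soft_l1")
    m=onplane(i,[(252,169)],z)[0]
    off=M.T@(np.r_[r.x[:2],z]-s["tcp_pos"]);dm=M.T@(m-np.r_[r.x[:2],z])
    print(z,r.x.round(2),"res",np.abs(r.fun).mean().round(2),"in tool",off.round(2),"mark dir",np.degrees(np.arctan2(dm[1],dm[0])).round(2))
E
```

```text
145 [542.89 372.18  47.72] res 0.24 in tool [-2.83 -0.45 13.93] mark dir 0.45
150 [540.62 372.3   46.19] res 0.23 in tool [-0.55 -0.45  8.93] mark dir 0.45
155 [538.36 372.41  44.65] res 0.22 in tool [ 1.72 -0.45  3.93] mark dir 0.45
158 [536.99 372.48  43.73] res 0.22 in tool [ 3.08 -0.45  0.93] mark dir 0.46
161 [535.63 372.55  42.8 ] res 0.21 in tool [ 4.44 -0.45 -2.07] mark dir 0.46
```

```bash
python3 - <<'E'
from h import *
S=manip.camera_info("scene");D=manip.camera_info("side")
print(onplane(S,[(291,168),(265,180),(223,202)],24).round(0),onplane(D,[(228,178),(224,180)],24).round(0))
print("mill top",tri([(e,v[0]) for e,v in(ray(S,[(294,118)]),ray(D,[(226,118)]))]))
# collar outer ring from scene: ellipse of rim, on z=107
im=cv2.imread("pics/scene0.png");
L,Rr,T,B=[((x-375)/3.75+243,y/3.75+157) for x,y in((477,140),(643,140),(560,72),(560,199))]
P=onplane(S,[L,Rr,T,B],107);print(P.round(1),P[:2].mean(0),P[2:].mean(0))
E
```

```text
[[717.  57.  24.]
 [721. 139.  24.]
 [721. 267.  24.]] [[729.  63.  24.]
 [738.  74.  24.]]
mill top [727.21972125  50.97374534 183.92149416]
[[617.2 198.2 107. ]
 [560.5 117.3 107. ]
 [632.6 123.9 107. ]
 [553.7 185.  107. ]] [588.87281722 157.75908278 107.        ] [593.15161289 154.42893146 107.        ]
```

drive_tool(
  increments=[
    {"tx": -5, "ty": -15, "tz": 0, "wx": 0, "wy": 0, "wz": -1, "claw": -1},
    {"tx": -14, "ty": -45, "tz": 0, "wx": 0, "wy": 0, "wz": -3, "claw": -1},
    {"tx": -24, "ty": -78, "tz": 0, "wx": 0, "wy": 0, "wz": -5, "claw": -1},
    {"tx": -34, "ty": -112, "tz": 0, "wx": 0, "wy": 0, "wz": -8, "claw": -1},
    {"tx": -45, "ty": -145, "tz": 0, "wx": 0, "wy": 0, "wz": -11, "claw": -1},
    {"tx": -55, "ty": -177, "tz": 0, "wx": 0, "wy": 0, "wz": -13, "claw": -1},
    {"tx": -62, "ty": -200, "tz": 3, "wx": 0, "wy": 0, "wz": -14.5, "claw": -1},
    {"tx": -65.8, "ty": -212.4, "tz": 6, "wx": 0, "wy": 0, "wz": -15.3, "claw": -1},
    {"tx": -65.8, "ty": -212.4, "tz": 6, "wx": 0, "wy": 0, "wz": -15.3, "claw": -1},
    {"tx": -65.8, "ty": -212.4, "tz": 6, "wx": 0, "wy": 0, "wz": -15.3, "claw": -1},
  ],
)

```text
clock: 6.7
tcp_pos: [594.5, 156.7, 152.1]
eef_rot: [0.334, -3.122, 0.001]
contact_force: [0.3, 0.5, -1.3]
finger_gap: 12.8
grasp_force: 62.6
```

drive_tool(
  increments=[
    {"tx": 0, "ty": 0, "tz": 0, "wx": 0, "wy": 0, "wz": 0, "claw": -1},
    {"tx": 0, "ty": 0, "tz": 0, "wx": 0, "wy": 0, "wz": 0, "claw": -1},
    {"tx": 0, "ty": 0, "tz": 0, "wx": 0, "wy": 0, "wz": 0, "claw": -1},
  ],
)

```text
clock: 6.95
tcp_pos: [594.7, 158.4, 153.1]
eef_rot: [0.339, -3.123, -0.0]
contact_force: [0.2, -0.4, -2.0]
finger_gap: 13.0
grasp_force: 62.6
```

```bash
python3 - <<'E'
from h import *
st();s,i,im=shot("w7");print(im.shape)
for n in("scene","side"):cv2.imwrite(f"pics/{n}1.png",manip.capture(n))
E
```

```text
t 6.95 tcp [594.7 158.4 153.1] yaw_x -167.61 tilt [-0.  0. -1.] F [ 0.2 -0.4 -2. ] T [ 0.03 -0.01  0.04] gap 13.0 grip 62.6 q [-0.4   0.48  0.12  1.71 -0.07  0.95  1.53]
(384, 512, 3)
```

drive_tool(
  increments=[
    {"tx": 0, "ty": 0, "tz": 4, "wx": 0, "wy": 0, "wz": 0, "claw": -1},
    {"tx": 0, "ty": 0, "tz": 8, "wx": 0, "wy": 0, "wz": 0, "claw": -1},
    {"tx": 0, "ty": 0, "tz": 11, "wx": 0, "wy": 0, "wz": 0, "claw": -1},
    {"tx": 0, "ty": 0, "tz": 12, "wx": 0, "wy": 0, "wz": 0, "claw": -1},
    {"tx": 0, "ty": 0, "tz": 12, "wx": 0, "wy": 0, "wz": 0, "claw": -1},
  ],
)

```text
clock: 7.52
tcp_pos: [594.8, 157.2, 140.8]
eef_rot: [0.337, -3.123, 0.0]
contact_force: [1.0, -0.1, -1.3]
finger_gap: 12.8
grasp_force: 62.6
```

drive_tool(
  increments=[
    {"tx": 0, "ty": 0, "tz": 0.7, "wx": 0, "wy": 0, "wz": 0, "claw": -1},
    {"tx": 0, "ty": 0, "tz": 1.4, "wx": 0, "wy": 0, "wz": 0, "claw": -1},
    {"tx": 0, "ty": 0, "tz": 2.0, "wx": 0, "wy": 0, "wz": 0, "claw": -1},
    {"tx": 0, "ty": 0, "tz": 2.0, "wx": 0, "wy": 0, "wz": 0, "claw": -1},
  ],
)

```text
clock: 7.85
tcp_pos: [594.9, 157.3, 139.2]
eef_rot: [0.337, -3.123, 0.0]
contact_force: [-0.1, 0.7, -1.0]
finger_gap: 12.7
grasp_force: 62.6
```

drive_tool(
  increments=[
    {"tx": 0, "ty": 0, "tz": 0.7, "wx": 0, "wy": 0, "wz": 0, "claw": -1},
    {"tx": 0, "ty": 0, "tz": 1.4, "wx": 0, "wy": 0, "wz": 0, "claw": -1},
    {"tx": 0, "ty": 0, "tz": 1.4, "wx": 0, "wy": 0, "wz": 0, "claw": -1},
  ],
)

```text
clock: 8.1
tcp_pos: [594.9, 157.3, 137.8]
eef_rot: [0.337, -3.123, 0.0]
contact_force: [0.4, -0.1, -1.1]
finger_gap: 12.8
grasp_force: 62.6
```

drive_tool(
  increments=[
    {"tx": 0, "ty": 0, "tz": 0.7, "wx": 0, "wy": 0, "wz": 0, "claw": -1},
    {"tx": 0, "ty": 0, "tz": 1.4, "wx": 0, "wy": 0, "wz": 0, "claw": -1},
    {"tx": 0, "ty": 0, "tz": 1.4, "wx": 0, "wy": 0, "wz": 0, "claw": -1},
  ],
)

```text
clock: 8.35
tcp_pos: [594.9, 157.3, 136.4]
eef_rot: [0.337, -3.123, 0.0]
contact_force: [0.6, 0.0, -1.0]
finger_gap: 13.1
grasp_force: 62.6
```

drive_tool(
  increments=[
    {"tx": 0, "ty": 0, "tz": 0.5, "wx": 0, "wy": 0, "wz": 0, "claw": -1},
    {"tx": 0, "ty": 0, "tz": 1.0, "wx": 0, "wy": 0, "wz": 0, "claw": -1},
    {"tx": 0, "ty": 0, "tz": 1.0, "wx": 0, "wy": 0, "wz": 0, "claw": -1},
  ],
)

```text
clock: 8.6
tcp_pos: [594.9, 157.3, 135.4]
eef_rot: [0.337, -3.123, 0.0]
contact_force: [0.2, 0.1, -2.3]
finger_gap: 12.6
grasp_force: 62.6
```

drive_tool(
  increments=[
    {"tx": 0, "ty": 0, "tz": 0.5, "wx": 0, "wy": 0, "wz": 0, "claw": -1},
    {"tx": 0, "ty": 0, "tz": 1.0, "wx": 0, "wy": 0, "wz": 0, "claw": -1},
    {"tx": 0, "ty": 0, "tz": 1.0, "wx": 0, "wy": 0, "wz": 0, "claw": -1},
  ],
)

```text
clock: 8.85
tcp_pos: [594.9, 157.3, 134.4]
eef_rot: [0.337, -3.123, 0.0]
contact_force: [0.8, -0.0, -0.8]
finger_gap: 12.6
grasp_force: 62.6
```

drive_tool(
  increments=[
    {"tx": 0, "ty": 0, "tz": 0.5, "wx": 0, "wy": 0, "wz": 0, "claw": -1},
    {"tx": 0, "ty": 0, "tz": 1.0, "wx": 0, "wy": 0, "wz": 0, "claw": -1},
    {"tx": 0, "ty": 0, "tz": 1.0, "wx": 0, "wy": 0, "wz": 0, "claw": -1},
  ],
)

```text
clock: 9.1
tcp_pos: [594.9, 157.3, 133.4]
eef_rot: [0.337, -3.123, 0.0]
contact_force: [0.6, 0.5, -1.9]
finger_gap: 13.3
grasp_force: 62.6
```

drive_tool(
  increments=[
    {"tx": 0, "ty": 0, "tz": 0.5, "wx": 0, "wy": 0, "wz": 0, "claw": -1},
    {"tx": 0, "ty": 0, "tz": 1.0, "wx": 0, "wy": 0, "wz": 0, "claw": -1},
    {"tx": 0, "ty": 0, "tz": 1.0, "wx": 0, "wy": 0, "wz": 0, "claw": -1},
  ],
)

```text
clock: 9.35
tcp_pos: [594.9, 157.4, 132.4]
eef_rot: [0.337, -3.123, 0.0]
contact_force: [-0.2, 1.6, -1.2]
finger_gap: 13.2
grasp_force: 62.7
```

drive_tool(
  increments=[
    {"tx": 0, "ty": 0, "tz": 0.5, "wx": 0, "wy": 0, "wz": 0, "claw": -1},
    {"tx": 0, "ty": 0, "tz": 1.0, "wx": 0, "wy": 0, "wz": 0, "claw": -1},
    {"tx": 0, "ty": 0, "tz": 1.0, "wx": 0, "wy": 0, "wz": 0, "claw": -1},
  ],
)

```text
clock: 9.6
tcp_pos: [594.8, 157.6, 131.4]
eef_rot: [0.337, -3.123, -0.0]
contact_force: [-0.8, 2.4, -0.4]
finger_gap: 13.1
grasp_force: 62.8
```

drive_tool(
  increments=[
    {"tx": 0, "ty": 0, "tz": 0.5, "wx": 0, "wy": 0, "wz": 0, "claw": -1},
    {"tx": 0, "ty": 0, "tz": 1.0, "wx": 0, "wy": 0, "wz": 0, "claw": -1},
    {"tx": 0, "ty": 0, "tz": 1.0, "wx": 0, "wy": 0, "wz": 0, "claw": -1},
  ],
)

```text
clock: 9.85
tcp_pos: [594.7, 157.7, 130.3]
eef_rot: [0.337, -3.123, -0.0]
contact_force: [-2.6, 4.4, -1.2]
finger_gap: 13.0
grasp_force: 62.7
```

drive_tool(
  increments=[
    {"tx": 0, "ty": 0, "tz": 0.5, "wx": 0, "wy": 0, "wz": 0, "claw": -1},
    {"tx": 0, "ty": 0, "tz": 1.0, "wx": 0, "wy": 0, "wz": 0, "claw": -1},
    {"tx": 0, "ty": 0, "tz": 1.0, "wx": 0, "wy": 0, "wz": 0, "claw": -1},
  ],
)

```text
clock: 10.1
tcp_pos: [594.7, 157.7, 129.7]
eef_rot: [0.338, -3.123, -0.0]
contact_force: [-5.3, 3.1, 4.4]
finger_gap: 13.3
grasp_force: 64.0
```

drive_tool(
  increments=[
    {"tx": 0.4, "ty": 0.6, "tz": 0, "wx": 0, "wy": 0, "wz": 0, "claw": -1},
    {"tx": 0.8, "ty": 1.1, "tz": 0, "wx": 0, "wy": 0, "wz": 0, "claw": -1},
    {"tx": 0.8, "ty": 1.1, "tz": 0, "wx": 0, "wy": 0, "wz": 0, "claw": -1},
  ],
)

```text
clock: 10.35
tcp_pos: [594.4, 158.0, 129.8]
eef_rot: [-0.336, 3.122, -0.001]
contact_force: [0.8, 0.8, 2.2]
finger_gap: 13.1
grasp_force: 63.7
```

drive_tool(
  increments=[
    {"tx": 0, "ty": 0, "tz": 0.5, "wx": 0, "wy": 0, "wz": 0, "claw": -1},
    {"tx": 0, "ty": 0, "tz": 1.0, "wx": 0, "wy": 0, "wz": 0, "claw": -1},
    {"tx": 0, "ty": 0, "tz": 1.0, "wx": 0, "wy": 0, "wz": 0, "claw": -1},
  ],
)

```text
clock: 10.6
tcp_pos: [594.4, 157.9, 128.7]
eef_rot: [-0.336, 3.123, -0.0]
contact_force: [0.9, -0.3, 4.6]
finger_gap: 12.7
grasp_force: 64.2
```

```bash
python3 -c "
from h import *
st()"
```

```text
t 10.6 tcp [594.4 157.9 128.7] yaw_x -167.7 tilt [ 0.001 -0.    -1.   ] F [ 0.9 -0.3  4.6] T [ 0.01 -0.17  0.04] gap 12.7 grip 64.2 q [-0.4   0.51  0.11  1.73 -0.07  0.9   1.53]
```

drive_tool(
  increments=[
    {"tx": 0, "ty": 0, "tz": 0.7, "wx": 0, "wy": 0, "wz": 0, "claw": -1},
    {"tx": 0, "ty": 0, "tz": 1.4, "wx": 0, "wy": 0, "wz": 0, "claw": -1},
    {"tx": 0, "ty": 0, "tz": 2.0, "wx": 0, "wy": 0, "wz": 0, "claw": -1},
    {"tx": 0, "ty": 0, "tz": 2.0, "wx": 0, "wy": 0, "wz": 0, "claw": -1},
  ],
)

```text
clock: 10.93
tcp_pos: [594.4, 158.0, 126.9]
eef_rot: [-0.336, 3.123, -0.0]
contact_force: [-0.7, -0.4, 6.2]
finger_gap: 13.2
grasp_force: 64.6
```

drive_tool(
  increments=[
    {"tx": 0, "ty": 0, "tz": 0.7, "wx": 0, "wy": 0, "wz": 0, "claw": -1},
    {"tx": 0, "ty": 0, "tz": 1.4, "wx": 0, "wy": 0, "wz": 0, "claw": -1},
    {"tx": 0, "ty": 0, "tz": 2.0, "wx": 0, "wy": 0, "wz": 0, "claw": -1},
    {"tx": 0, "ty": 0, "tz": 2.0, "wx": 0, "wy": 0, "wz": 0, "claw": -1},
  ],
)

```text
clock: 11.27
tcp_pos: [594.4, 157.9, 125.0]
eef_rot: [-0.336, 3.123, -0.0]
contact_force: [-1.8, 0.1, 8.7]
finger_gap: 13.2
grasp_force: 65.1
```

drive_tool(
  increments=[
    {"tx": 0, "ty": 0, "tz": 0.7, "wx": 0, "wy": 0, "wz": 0, "claw": -1},
    {"tx": 0, "ty": 0, "tz": 1.4, "wx": 0, "wy": 0, "wz": 0, "claw": -1},
    {"tx": 0, "ty": 0, "tz": 2.0, "wx": 0, "wy": 0, "wz": 0, "claw": -1},
    {"tx": 0, "ty": 0, "tz": 2.0, "wx": 0, "wy": 0, "wz": 0, "claw": -1},
  ],
)

```text
clock: 11.6
tcp_pos: [594.4, 158.0, 123.1]
eef_rot: [-0.336, 3.123, -0.0]
contact_force: [-2.9, -0.5, 10.8]
finger_gap: 13.0
grasp_force: 65.6
```

drive_tool(
  increments=[
    {"tx": 0, "ty": 0, "tz": 0.7, "wx": 0, "wy": 0, "wz": 0, "claw": -1},
    {"tx": 0, "ty": 0, "tz": 1.4, "wx": 0, "wy": 0, "wz": 0, "claw": -1},
    {"tx": 0, "ty": 0, "tz": 2.0, "wx": 0, "wy": 0, "wz": 0, "claw": -1},
    {"tx": 0, "ty": 0, "tz": 2.8, "wx": 0, "wy": 0, "wz": 0, "claw": -1},
    {"tx": 0, "ty": 0, "tz": 2.8, "wx": 0, "wy": 0, "wz": 0, "claw": -1},
  ],
)

```text
clock: 12.02
tcp_pos: [594.5, 158.0, 120.6]
eef_rot: [-0.336, 3.122, -0.0]
contact_force: [-4.2, -0.7, 14.7]
finger_gap: 13.1
grasp_force: 66.5
```

```bash
python3 -c "
from h import *
st()"
```

```text
t 12.02 tcp [594.5 158.  120.6] yaw_x -167.7 tilt [ 0.001  0.    -1.   ] F [-4.2 -0.7 14.7] T [-0.25  0.74  0.01] gap 13.1 grip 66.5 q [-0.39  0.52  0.11  1.74 -0.07  0.89  1.53]
```

drive_tool(
  increments=[
    {"tx": 0.6, "ty": 0, "tz": 0, "wx": 0, "wy": 0, "wz": 0, "claw": -1},
    {"tx": 0.8, "ty": 0, "tz": 0, "wx": 0, "wy": 0, "wz": 2, "claw": -1},
    {"tx": 0.8, "ty": 0, "tz": 0, "wx": 0, "wy": 0, "wz": 5, "claw": -1},
    {"tx": 0.8, "ty": 0, "tz": 0, "wx": 0, "wy": 0, "wz": 8, "claw": -1},
    {"tx": 0.8, "ty": 0, "tz": 0, "wx": 0, "wy": 0, "wz": 10, "claw": -1},
    {"tx": 0.8, "ty": 0, "tz": 0, "wx": 0, "wy": 0, "wz": 10, "claw": -1},
  ],
)

```text
clock: 12.52
tcp_pos: [594.3, 158.0, 120.9]
eef_rot: [-0.059, 3.138, 0.0]
contact_force: [0.4, -1.0, 14.3]
finger_gap: 12.8
grasp_force: 66.3
```

```bash
python3 -c "
from h import *
st()"
```

```text
t 12.52 tcp [594.3 158.  120.9] yaw_x -177.84 tilt [ 0.003  0.    -1.   ] F [ 0.4 -1.  14.3] T [-0.13 -0.09 -0.02] gap 12.8 grip 66.3 q [-0.43  0.52  0.15  1.74 -0.1   0.89  1.38]
```

Turning freely with the lugs under the lip. Continuing.

drive_tool(
  increments=[
    {"tx": 0, "ty": 0, "tz": 0.2, "wx": 0, "wy": 0, "wz": 3, "claw": -1},
    {"tx": 0, "ty": 0, "tz": 0.2, "wx": 0, "wy": 0, "wz": 6, "claw": -1},
    {"tx": 0, "ty": 0, "tz": 0.2, "wx": 0, "wy": 0, "wz": 9, "claw": -1},
    {"tx": 0, "ty": 0, "tz": 0.2, "wx": 0, "wy": 0, "wz": 12, "claw": -1},
    {"tx": 0, "ty": 0, "tz": 0.2, "wx": 0, "wy": 0, "wz": 15, "claw": -1},
    {"tx": 0, "ty": 0, "tz": 0.2, "wx": 0, "wy": 0, "wz": 15, "claw": -1},
  ],
)

```text
clock: 13.02
tcp_pos: [594.4, 157.9, 120.7]
eef_rot: [0.353, 3.119, 0.001]
contact_force: [0.4, -0.6, 15.4]
finger_gap: 13.0
grasp_force: 66.4
```

```bash
python3 -c "
from h import *
st()"
```

```text
t 13.02 tcp [594.4 157.9 120.7] yaw_x 167.09 tilt [ 0.003  0.    -1.   ] F [ 0.4 -0.6 15.4] T [-0.24 -0.15 -0.01] gap 13.0 grip 66.4 q [-0.47  0.53  0.21  1.74 -0.14  0.89  1.15]
```

drive_tool(
  increments=[
    {"tx": 0, "ty": 0, "tz": 0, "wx": 0, "wy": 0, "wz": 3, "claw": -1},
    {"tx": 0, "ty": 0, "tz": 0, "wx": 0, "wy": 0, "wz": 6, "claw": -1},
    {"tx": 0, "ty": 0, "tz": 0, "wx": 0, "wy": 0, "wz": 9, "claw": -1},
    {"tx": 0, "ty": 0, "tz": 0, "wx": 0, "wy": 0, "wz": 12, "claw": -1},
    {"tx": 0, "ty": 0, "tz": 0, "wx": 0, "wy": 0, "wz": 12, "claw": -1},
  ],
)

```text
clock: 13.43
tcp_pos: [594.4, 157.9, 120.8]
eef_rot: [0.677, 3.065, 0.001]
contact_force: [0.1, -1.2, 15.2]
finger_gap: 12.9
grasp_force: 66.4
```

```bash
python3 -c "
from h import *
st()"
```

```text
t 13.43 tcp [594.4 157.9 120.8] yaw_x 155.09 tilt [ 0.003  0.    -1.   ] F [ 0.1 -1.2 15.2] T [-0.29 -0.17 -0.01] gap 12.9 grip 66.4 q [-0.51  0.53  0.26  1.74 -0.17  0.89  0.96]
```

drive_tool(
  increments=[
    {"tx": 0, "ty": 0, "tz": 0, "wx": 0, "wy": 0, "wz": 3, "claw": -1},
    {"tx": 0, "ty": 0, "tz": 0, "wx": 0, "wy": 0, "wz": 6, "claw": -1},
    {"tx": 0, "ty": 0, "tz": 0, "wx": 0, "wy": 0, "wz": 9, "claw": -1},
    {"tx": 0, "ty": 0, "tz": 0, "wx": 0, "wy": 0, "wz": 11, "claw": -1},
    {"tx": 0, "ty": 0, "tz": 0, "wx": 0, "wy": 0, "wz": 11, "claw": -1},
  ],
)

```text
clock: 13.85
tcp_pos: [594.4, 157.8, 120.7]
eef_rot: [0.966, 2.987, 0.002]
contact_force: [0.4, -1.0, 15.9]
finger_gap: 13.2
grasp_force: 66.5
```

```bash
python3 -c "
from h import *
st()"
```

```text
t 13.85 tcp [594.4 157.8 120.7] yaw_x 144.15 tilt [ 0.003  0.    -1.   ] F [ 0.4 -1.  15.9] T [-0.34 -0.12 -0.02] gap 13.2 grip 66.5 q [-0.54  0.54  0.31  1.74 -0.2   0.89  0.8 ]
```

drive_tool(
  increments=[
    {"tx": 0, "ty": 0, "tz": 0, "wx": 0, "wy": 0, "wz": 1.5, "claw": -1},
    {"tx": 0, "ty": 0, "tz": 0, "wx": 0, "wy": 0, "wz": 3, "claw": -1},
    {"tx": 0, "ty": 0, "tz": 0, "wx": 0, "wy": 0, "wz": 3, "claw": -1},
  ],
)

```text
clock: 14.1
tcp_pos: [594.4, 157.8, 120.7]
eef_rot: [1.043, 2.961, 0.002]
contact_force: [0.1, -0.6, 15.2]
finger_gap: 13.1
grasp_force: 66.5
```

```bash
python3 -c "
from h import *
st()"
```

```text
t 14.1 tcp [594.4 157.8 120.7] yaw_x 141.2 tilt [ 0.003  0.    -1.   ] F [ 0.1 -0.6 15.2] T [-0.28 -0.13  0.09] gap 13.1 grip 66.5 q [-0.55  0.54  0.32  1.74 -0.21  0.89  0.75]
```

drive_tool(
  increments=[
    {"tx": 0, "ty": 0, "tz": 0, "wx": 0, "wy": 0, "wz": 1, "claw": -1},
    {"tx": 0, "ty": 0, "tz": 0, "wx": 0, "wy": 0, "wz": 2, "claw": -1},
    {"tx": 0, "ty": 0, "tz": 0, "wx": 0, "wy": 0, "wz": 2, "claw": -1},
  ],
)

```text
clock: 14.35
tcp_pos: [594.5, 157.8, 120.7]
eef_rot: [1.093, 2.942, 0.002]
contact_force: [0.1, -0.9, 15.0]
finger_gap: 12.7
grasp_force: 66.6
```

```bash
python3 -c "
from h import *
st()"
```

```text
t 14.35 tcp [594.5 157.8 120.7] yaw_x 139.23 tilt [ 0.003  0.    -1.   ] F [ 0.1 -0.9 15. ] T [-0.35 -0.14  0.11] gap 12.7 grip 66.6 q [-0.56  0.54  0.33  1.74 -0.21  0.89  0.72]
```

drive_tool(
  increments=[
    {"tx": 0, "ty": 0, "tz": 0, "wx": 0, "wy": 0, "wz": 1, "claw": -1},
    {"tx": 0, "ty": 0, "tz": 0, "wx": 0, "wy": 0, "wz": 2, "claw": -1},
    {"tx": 0, "ty": 0, "tz": 0, "wx": 0, "wy": 0, "wz": 2, "claw": -1},
  ],
)

```text
clock: 14.6
tcp_pos: [594.4, 157.8, 120.7]
eef_rot: [1.144, 2.923, 0.002]
contact_force: [0.6, -1.9, 14.0]
finger_gap: 12.9
grasp_force: 66.6
```

```bash
python3 -c "
from h import *
st()"
```

```text
t 14.6 tcp [594.4 157.8 120.7] yaw_x 137.24 tilt [ 0.003  0.    -1.   ] F [ 0.6 -1.9 14. ] T [-0.29 -0.09  0.09] gap 12.9 grip 66.6 q [-0.56  0.54  0.34  1.74 -0.22  0.89  0.69]
```

drive_tool(
  increments=[
    {"tx": 0, "ty": 0, "tz": 0, "wx": 0, "wy": 0, "wz": 1, "claw": -1},
    {"tx": 0, "ty": 0, "tz": 0, "wx": 0, "wy": 0, "wz": 2, "claw": -1},
    {"tx": 0, "ty": 0, "tz": 0, "wx": 0, "wy": 0, "wz": 2, "claw": -1},
  ],
)

```text
clock: 14.85
tcp_pos: [594.4, 157.8, 120.7]
eef_rot: [1.195, 2.903, 0.002]
contact_force: [0.1, -1.4, 14.7]
finger_gap: 13.0
grasp_force: 66.6
```

```bash
python3 -c "
from h import *
st()"
```

```text
t 14.85 tcp [594.4 157.8 120.7] yaw_x 135.23 tilt [ 0.003  0.    -1.   ] F [ 0.1 -1.4 14.7] T [-0.3  -0.15  0.04] gap 13.0 grip 66.6 q [-0.57  0.54  0.35  1.74 -0.22  0.89  0.66]
```

drive_tool(
  increments=[
    {"tx": 0, "ty": 0, "tz": 0, "wx": 0, "wy": 0, "wz": 1, "claw": -1},
    {"tx": 0, "ty": 0, "tz": 0, "wx": 0, "wy": 0, "wz": 2, "claw": -1},
    {"tx": 0, "ty": 0, "tz": 0, "wx": 0, "wy": 0, "wz": 2, "claw": -1},
  ],
)

```text
clock: 15.1
tcp_pos: [594.4, 157.8, 120.7]
eef_rot: [1.246, 2.881, 0.002]
contact_force: [1.0, -1.5, 15.6]
finger_gap: 12.4
grasp_force: 66.6
```

```bash
python3 -c "
from h import *
st()"
```

```text
t 15.1 tcp [594.4 157.8 120.7] yaw_x 133.24 tilt [ 0.003  0.    -1.   ] F [ 1.  -1.5 15.6] T [-0.35 -0.16  0.09] gap 12.4 grip 66.6 q [-0.57  0.54  0.35  1.74 -0.23  0.89  0.63]
```

drive_tool(
  increments=[
    {"tx": 0, "ty": 0, "tz": 0, "wx": 0, "wy": 0, "wz": 1, "claw": -1},
    {"tx": 0, "ty": 0, "tz": 0, "wx": 0, "wy": 0, "wz": 2, "claw": -1},
    {"tx": 0, "ty": 0, "tz": 0, "wx": 0, "wy": 0, "wz": 2, "claw": -1},
  ],
)

```text
clock: 15.35
tcp_pos: [594.5, 157.8, 120.8]
eef_rot: [1.296, 2.859, 0.002]
contact_force: [-0.7, -0.5, 14.7]
finger_gap: 12.7
grasp_force: 66.6
```

```bash
python3 -c "
from h import *
st()"
```

```text
t 15.35 tcp [594.5 157.8 120.8] yaw_x 131.23 tilt [ 0.003  0.    -1.   ] F [-0.7 -0.5 14.7] T [-0.31 -0.1   0.08] gap 12.7 grip 66.6 q [-0.58  0.54  0.36  1.74 -0.24  0.89  0.6 ]
```

drive_tool(
  increments=[
    {"tx": 0, "ty": 0, "tz": 0, "wx": 0, "wy": 0, "wz": 1, "claw": -1},
    {"tx": 0, "ty": 0, "tz": 0, "wx": 0, "wy": 0, "wz": 2, "claw": -1},
    {"tx": 0, "ty": 0, "tz": 0, "wx": 0, "wy": 0, "wz": 2, "claw": -1},
  ],
)

```text
clock: 15.6
tcp_pos: [594.4, 157.8, 120.7]
eef_rot: [1.346, 2.836, 0.002]
contact_force: [0.9, -1.1, 15.2]
finger_gap: 13.0
grasp_force: 66.6
```

```bash
python3 -c "
from h import *
st()"
```

```text
t 15.6 tcp [594.4 157.8 120.7] yaw_x 129.23 tilt [ 0.003  0.    -1.   ] F [ 0.9 -1.1 15.2] T [-0.37 -0.14  0.13] gap 13.0 grip 66.6 q [-0.59  0.54  0.37  1.74 -0.24  0.9   0.57]
```

drive_tool(
  increments=[
    {"tx": 0, "ty": 0, "tz": 0, "wx": 0, "wy": 0, "wz": 1, "claw": -1},
    {"tx": 0, "ty": 0, "tz": 0, "wx": 0, "wy": 0, "wz": 2, "claw": -1},
    {"tx": 0, "ty": 0, "tz": 0, "wx": 0, "wy": 0, "wz": 2, "claw": -1},
  ],
)

```text
clock: 15.85
tcp_pos: [594.4, 157.8, 120.7]
eef_rot: [1.395, 2.812, 0.002]
contact_force: [-0.6, -0.8, 14.0]
finger_gap: 12.9
grasp_force: 66.6
```

```bash
python3 -c "
from h import *
st()"
```

```text
t 15.85 tcp [594.4 157.8 120.7] yaw_x 127.23 tilt [ 0.003  0.    -1.   ] F [-0.6 -0.8 14. ] T [-0.36 -0.09  0.11] gap 12.9 grip 66.6 q [-0.59  0.55  0.38  1.74 -0.25  0.9   0.54]
```

drive_tool(
  increments=[
    {"tx": 0, "ty": 0, "tz": 0, "wx": 0, "wy": 0, "wz": 1, "claw": -1},
    {"tx": 0, "ty": 0, "tz": 0, "wx": 0, "wy": 0, "wz": 2, "claw": -1},
    {"tx": 0, "ty": 0, "tz": 0, "wx": 0, "wy": 0, "wz": 2, "claw": -1},
  ],
)

```text
clock: 16.1
tcp_pos: [594.4, 157.8, 120.7]
eef_rot: [1.444, 2.787, 0.002]
contact_force: [1.5, -1.8, 14.7]
finger_gap: 12.8
grasp_force: 66.6
```

```bash
python3 -c "
from h import *
st()"
```

```text
t 16.1 tcp [594.4 157.8 120.7] yaw_x 125.24 tilt [ 0.003  0.    -1.   ] F [ 1.5 -1.8 14.7] T [-0.33 -0.11  0.09] gap 12.8 grip 66.6 q [-0.6   0.55  0.39  1.75 -0.25  0.9   0.51]
```

drive_tool(
  increments=[
    {"tx": 0, "ty": 0, "tz": 0, "wx": 0, "wy": 0, "wz": 1, "claw": -1},
    {"tx": 0, "ty": 0, "tz": 0, "wx": 0, "wy": 0, "wz": 2, "claw": -1},
    {"tx": 0, "ty": 0, "tz": 0, "wx": 0, "wy": 0, "wz": 2, "claw": -1},
  ],
)

```text
clock: 16.35
tcp_pos: [594.4, 157.8, 120.8]
eef_rot: [1.492, 2.762, 0.002]
contact_force: [0.9, -1.0, 15.5]
finger_gap: 13.3
grasp_force: 66.6
```

```bash
python3 -c "
from h import *
st()"
```

```text
t 16.35 tcp [594.4 157.8 120.8] yaw_x 123.23 tilt [ 0.003  0.    -1.   ] F [ 0.9 -1.  15.5] T [-0.3  -0.12  0.02] gap 13.3 grip 66.6 q [-0.6   0.55  0.4   1.75 -0.26  0.9   0.48]
```

drive_tool(
  increments=[
    {"tx": 0, "ty": 0, "tz": 0, "wx": 0, "wy": 0, "wz": 1, "claw": -1},
    {"tx": 0, "ty": 0, "tz": 0, "wx": 0, "wy": 0, "wz": 2, "claw": -1},
    {"tx": 0, "ty": 0, "tz": 0, "wx": 0, "wy": 0, "wz": 2, "claw": -1},
  ],
)

```text
clock: 16.6
tcp_pos: [594.4, 157.8, 120.7]
eef_rot: [1.54, 2.735, 0.002]
contact_force: [0.7, -1.1, 15.1]
finger_gap: 13.1
grasp_force: 66.6
```

```bash
python3 -c "
from h import *
st()"
```

```text
t 16.6 tcp [594.4 157.8 120.7] yaw_x 121.23 tilt [ 0.003  0.    -1.   ] F [ 0.7 -1.1 15.1] T [-0.3  -0.07  0.12] gap 13.1 grip 66.6 q [-0.61  0.55  0.4   1.75 -0.26  0.9   0.45]
```

drive_tool(
  increments=[
    {"tx": 0, "ty": 0, "tz": 0, "wx": 0, "wy": 0, "wz": 1, "claw": -1},
    {"tx": 0, "ty": 0, "tz": 0, "wx": 0, "wy": 0, "wz": 2, "claw": -1},
    {"tx": 0, "ty": 0, "tz": 0, "wx": 0, "wy": 0, "wz": 2, "claw": -1},
  ],
)

```text
clock: 16.85
tcp_pos: [594.4, 157.8, 120.7]
eef_rot: [1.588, 2.708, 0.002]
contact_force: [0.7, -0.1, 15.5]
finger_gap: 12.9
grasp_force: 66.6
```

```bash
python3 -c "
from h import *
st()"
```

```text
t 16.85 tcp [594.4 157.8 120.7] yaw_x 119.24 tilt [ 0.003  0.    -1.   ] F [ 0.7 -0.1 15.5] T [-0.34 -0.08  0.11] gap 12.9 grip 66.6 q [-0.62  0.55  0.41  1.75 -0.27  0.9   0.42]
```

drive_tool(
  increments=[
    {"tx": 0, "ty": 0, "tz": 0, "wx": 0, "wy": 0, "wz": 1, "claw": -1},
    {"tx": 0, "ty": 0, "tz": 0, "wx": 0, "wy": 0, "wz": 2, "claw": -1},
    {"tx": 0, "ty": 0, "tz": 0, "wx": 0, "wy": 0, "wz": 2, "claw": -1},
  ],
)

```text
clock: 17.1
tcp_pos: [594.4, 157.8, 120.7]
eef_rot: [1.635, 2.68, 0.002]
contact_force: [-0.5, -0.5, 15.6]
finger_gap: 12.8
grasp_force: 66.6
```

```bash
python3 -c "
from h import *
st()"
```

```text
t 17.1 tcp [594.4 157.8 120.7] yaw_x 117.24 tilt [ 0.003  0.    -1.   ] F [-0.5 -0.5 15.6] T [-0.27 -0.08  0.09] gap 12.8 grip 66.6 q [-0.62  0.55  0.42  1.75 -0.28  0.9   0.39]
```

drive_tool(
  increments=[
    {"tx": 0, "ty": 0, "tz": 0, "wx": 0, "wy": 0, "wz": 1, "claw": -1},
    {"tx": 0, "ty": 0, "tz": 0, "wx": 0, "wy": 0, "wz": 2, "claw": -1},
    {"tx": 0, "ty": 0, "tz": 0, "wx": 0, "wy": 0, "wz": 2, "claw": -1},
  ],
)

```text
clock: 17.35
tcp_pos: [593.9, 157.6, 120.6]
eef_rot: [1.681, 2.652, 0.001]
contact_force: [-4.0, -2.1, 18.4]
finger_gap: 13.2
grasp_force: 67.8
```

```bash
python3 -c "
from h import *
st()"
```

```text
t 17.35 tcp [593.9 157.6 120.6] yaw_x 115.26 tilt [ 0.002 -0.    -1.   ] F [-4.  -2.1 18.4] T [-0.68  0.87  0.51] gap 13.2 grip 67.8 q [-0.63  0.55  0.43  1.75 -0.28  0.9   0.36]
```

The stop is felt at about 77°: Tz jumped to 0.5 N m. Backing off 2°, then letting the lid rise under control.

drive_tool(
  increments=[
    {"tx": 0, "ty": 0, "tz": 0, "wx": 0, "wy": 0, "wz": -1, "claw": -1},
    {"tx": 0, "ty": 0, "tz": 0, "wx": 0, "wy": 0, "wz": -2, "claw": -1},
    {"tx": 0, "ty": 0, "tz": 0, "wx": 0, "wy": 0, "wz": -2, "claw": -1},
  ],
)

```text
clock: 17.6
tcp_pos: [594.1, 157.6, 120.6]
eef_rot: [1.633, 2.682, 0.002]
contact_force: [-1.3, -1.0, 15.8]
finger_gap: 13.0
grasp_force: 66.3
```

```bash
python3 -c "
from h import *
st()"
```

```text
t 17.6 tcp [594.1 157.6 120.6] yaw_x 117.35 tilt [ 0.002  0.    -1.   ] F [-1.3 -1.  15.8] T [-0.38  0.38 -0.13] gap 13.0 grip 66.3 q [-0.62  0.55  0.42  1.75 -0.28  0.9   0.39]
```

drive_tool(
  increments=[
    {"tx": 0, "ty": 0, "tz": -0.7, "wx": 0, "wy": 0, "wz": 0, "claw": -1},
    {"tx": 0, "ty": 0, "tz": -1.4, "wx": 0, "wy": 0, "wz": 0, "claw": -1},
    {"tx": 0, "ty": 0, "tz": -2.1, "wx": 0, "wy": 0, "wz": 0, "claw": -1},
    {"tx": 0, "ty": 0, "tz": -2.8, "wx": 0, "wy": 0, "wz": 0, "claw": -1},
    {"tx": 0, "ty": 0, "tz": -3.5, "wx": 0, "wy": 0, "wz": 0, "claw": -1},
    {"tx": 0, "ty": 0, "tz": -3.5, "wx": 0, "wy": 0, "wz": 0, "claw": -1},
  ],
)

```text
clock: 18.1
tcp_pos: [594.1, 157.6, 123.9]
eef_rot: [1.634, 2.681, 0.002]
contact_force: [0.8, -1.5, 11.4]
finger_gap: 12.6
grasp_force: 65.1
```

```bash
python3 -c "
from h import *
st()"
```

```text
t 18.1 tcp [594.1 157.6 123.9] yaw_x 117.28 tilt [ 0.002 -0.    -1.   ] F [ 0.8 -1.5 11.4] T [-0.27 -0.08 -0.05] gap 12.6 grip 65.1 q [-0.62  0.55  0.42  1.74 -0.27  0.91  0.39]
```

drive_tool(
  increments=[
    {"tx": 0, "ty": 0, "tz": -0.5, "wx": 0, "wy": 0, "wz": 0, "claw": -1},
    {"tx": 0, "ty": 0, "tz": -1.0, "wx": 0, "wy": 0, "wz": 0, "claw": -1},
    {"tx": 0, "ty": 0, "tz": -1.4, "wx": 0, "wy": 0, "wz": 0, "claw": -1},
    {"tx": 0, "ty": 0, "tz": -1.4, "wx": 0, "wy": 0, "wz": 0, "claw": -1},
  ],
)

```text
clock: 18.43
tcp_pos: [594.1, 157.6, 125.1]
eef_rot: [1.634, 2.681, 0.001]
contact_force: [1.5, -0.2, 8.2]
finger_gap: 13.1
grasp_force: 64.5
```

```bash
python3 -c "
from h import *
st()"
```

```text
t 18.43 tcp [594.1 157.6 125.1] yaw_x 117.29 tilt [ 0.002 -0.    -1.   ] F [ 1.5 -0.2  8.2] T [-0.28 -0.39 -0.11] gap 13.1 grip 64.5 q [-0.62  0.55  0.42  1.74 -0.27  0.91  0.39]
```

drive_tool(
  increments=[
    {"tx": 0, "ty": 0, "tz": -0.3, "wx": 0, "wy": 0, "wz": 0, "claw": -1},
    {"tx": 0, "ty": 0, "tz": -0.6, "wx": 0, "wy": 0, "wz": 0, "claw": -1},
    {"tx": 0, "ty": 0, "tz": -0.6, "wx": 0, "wy": 0, "wz": 0, "claw": -1},
  ],
)

```text
clock: 18.68
tcp_pos: [594.1, 157.6, 125.6]
eef_rot: [1.634, 2.681, 0.001]
contact_force: [2.2, -0.8, 7.2]
finger_gap: 12.9
grasp_force: 64.2
```

```bash
python3 -c "
from h import *
st()"
```

```text
t 18.68 tcp [594.1 157.6 125.6] yaw_x 117.29 tilt [ 0.002 -0.    -1.   ] F [ 2.2 -0.8  7.2] T [-0.26 -0.5  -0.1 ] gap 12.9 grip 64.2 q [-0.62  0.55  0.42  1.74 -0.27  0.91  0.39]
```

drive_tool(
  increments=[
    {"tx": 0, "ty": 0, "tz": -0.3, "wx": 0, "wy": 0, "wz": 0, "claw": -1},
    {"tx": 0, "ty": 0, "tz": -0.5, "wx": 0, "wy": 0, "wz": 0, "claw": -1},
    {"tx": 0, "ty": 0, "tz": -0.5, "wx": 0, "wy": 0, "wz": 0, "claw": -1},
  ],
)

```text
clock: 18.93
tcp_pos: [594.1, 157.6, 126.0]
eef_rot: [1.634, 2.681, 0.001]
contact_force: [4.1, -1.0, 5.9]
finger_gap: 13.1
grasp_force: 64.0
```

drive_tool(
  increments=[
    {"tx": 0, "ty": 0, "tz": -0.2, "wx": 0, "wy": 0, "wz": 0, "claw": -1},
    {"tx": 0, "ty": 0, "tz": -0.4, "wx": 0, "wy": 0, "wz": 0, "claw": -1},
    {"tx": 0, "ty": 0, "tz": -0.4, "wx": 0, "wy": 0, "wz": 0, "claw": -1},
  ],
)

```text
clock: 19.18
tcp_pos: [594.0, 157.6, 126.0]
eef_rot: [1.634, 2.681, 0.001]
contact_force: [6.8, -1.8, 0.4]
finger_gap: 12.9
grasp_force: 62.7
```

```bash
python3 -c "
from h import *
st()"
```

```text
t 19.18 tcp [594.  157.6 126. ] yaw_x 117.29 tilt [ 0.002 -0.    -1.   ] F [ 6.8 -1.8  0.4] T [-0.3  -1.51 -0.09] gap 12.9 grip 62.7 q [-0.62  0.55  0.42  1.74 -0.27  0.91  0.39]
```

drive_tool(
  increments=[
    {"tx": -0.3, "ty": 0.6, "tz": 0, "wx": 0, "wy": 0, "wz": 0, "claw": -1},
    {"tx": -0.3, "ty": 0.6, "tz": 0, "wx": 0, "wy": 0, "wz": 0, "claw": -1},
  ],
)

```text
clock: 19.35
tcp_pos: [594.1, 157.7, 126.0]
eef_rot: [1.634, 2.683, -0.0]
contact_force: [1.7, -2.0, 5.5]
finger_gap: 13.2
grasp_force: 63.8
```

drive_tool(
  increments=[
    {"tx": 0, "ty": 0, "tz": 0, "wx": 0, "wy": 0, "wz": 0, "claw": -0.5},
    {"tx": 0, "ty": 0, "tz": 0, "wx": 0, "wy": 0, "wz": 0, "claw": -0.3},
    {"tx": 0, "ty": 0, "tz": 0, "wx": 0, "wy": 0, "wz": 0, "claw": -0.1},
    {"tx": 0, "ty": 0, "tz": 0, "wx": 0, "wy": 0, "wz": 0, "claw": 0.1},
    {"tx": 0, "ty": 0, "tz": 0, "wx": 0, "wy": 0, "wz": 0, "claw": 0.1},
    {"tx": 0, "ty": 0, "tz": 0, "wx": 0, "wy": 0, "wz": 0, "claw": 0.1},
    {"tx": 0, "ty": 0, "tz": 0, "wx": 0, "wy": 0, "wz": 0, "claw": 0.1},
  ],
)

```text
clock: 19.93
tcp_pos: [593.8, 158.1, 125.8]
eef_rot: [-1.634, -2.683, 0.0]
contact_force: [0.2, 0.2, -0.1]
finger_gap: 47.1
grasp_force: 0.0
```

```bash
python3 -c "
from h import *
st()"
```

```text
t 19.93 tcp [593.8 158.1 125.8] yaw_x 117.32 tilt [-0. -0. -1.] F [ 0.2  0.2 -0.1] T [ 0.01 -0.02  0.01] gap 47.1 grip 0.0 q [-0.62  0.55  0.42  1.74 -0.27  0.91  0.39]
```

Released, with no force on the tool. Raise clear and check the lid height and bar angle with the wrist camera.

drive_tool(
  increments=[
    {"tx": 0, "ty": 0, "tz": -8, "wx": 0, "wy": 0, "wz": 0, "claw": 0.1},
    {"tx": 0, "ty": 0, "tz": -25, "wx": 0, "wy": 0, "wz": 0, "claw": 0.1},
    {"tx": 0, "ty": 0, "tz": -50, "wx": 0, "wy": 0, "wz": 0, "claw": 0.1},
    {"tx": 0, "ty": 0, "tz": -80, "wx": 0, "wy": 0, "wz": 0, "claw": 0.1},
    {"tx": 0, "ty": 0, "tz": -105, "wx": 0, "wy": 0, "wz": 0, "claw": 0.1},
    {"tx": 0, "ty": 0, "tz": -115, "wx": 0, "wy": 0, "wz": 0, "claw": 0.1},
    {"tx": 0, "ty": 0, "tz": -115, "wx": 0, "wy": 0, "wz": 0, "claw": 0.1},
    {"tx": 0, "ty": 0, "tz": -115, "wx": 0, "wy": 0, "wz": 0, "claw": 0.1},
  ],
)

```text
clock: 20.6
tcp_pos: [593.8, 158.1, 241.2]
eef_rot: [1.634, 2.683, 0.001]
contact_force: [0.0, 0.7, -0.8]
finger_gap: 46.8
grasp_force: 0.0
```

```bash
python3 - <<'E'
from h import *
st();s,i,im=shot("w8");M=R.from_rotvec(s["eef_rot"]).as_matrix()
h=cv2.cvtColor(im,cv2.COLOR_BGR2HSV)
br=((h[...,2]>110)&(h[...,1]<70)).astype(np.uint8);br[:, :130]=0;br[:,380:]=0;br[330:]=0
for k in cv2.findContours(br,0,1)[0]:
    if cv2.contourArea(k)>25:
        r=cv2.minAreaRect(k);P=onplane(i,[r[0]],117.7)[0];b=onplane(i,cv2.boxPoints(r),122)[:,:2]
        e=[b[1]-b[0],b[2]-b[1]];e=max(e,key=np.linalg.norm)
        print(r,P.round(1),"dir",np.degrees(np.arctan2(e[1],e[0])).round(1),np.linalg.norm(e).round(1))
E
```

```text
t 20.6 tcp [593.8 158.1 241.2] yaw_x 117.32 tilt [ 0.001  0.    -1.   ] F [ 0.   0.7 -0.8] T [ 0.04  0.07 -0.03] gap 46.8 grip 0.0 q [-0.66  0.42  0.47  1.64 -0.2   1.13  0.34]
((270.08599853515625, 307.5923767089844), (9.177998542785645, 42.93707275390625), 28.610458374023438) [660.6  65.  117.7] dir 92.3 41.8
((243.2647247314453, 293.558837890625), (6.859943389892578, 46.30461502075195), 30.963754653930664) [632.8  66.7 117.7] dir 88.9 44.3
((366.5, 266.5), (35.0, 25.0), 90.0) [715.5 139.1 117.7] dir -57.0 33.0
((255.23167419433594, 251.85549926757812), (4.199170112609863, 28.2428035736084), 28.300756454467773) [623.7 107.3 117.7] dir 91.1 25.4
((229.27308654785156, 257.9346008300781), (10.173871994018555, 47.624244689941406), 37.87498474121094) [606.5  92.  117.7] dir 81.1 42.9
((322.5882568359375, 233.14710998535156), (6.063390254974365, 13.096923828125), 14.03624439239502) [666.1 148.4 117.7] dir 107.1 11.4
((300.7637634277344, 248.4264678955078), (12.870667457580566, 51.024024963378906), 27.299570083618164) [656.7 127.9 117.7] dir 93.5 44.9
((272.18463134765625, 270.17694091796
[... 1205 characters left out ...]
7] dir -66.2 30.1
((361.5229797363281, 37.01216125488281), (5.510677337646484, 81.77637481689453), 27.897268295288086) [613.7 292.1 117.7] dir 91.2 52.2
((347.8087158203125, 59.416099548339844), (134.35403442382812, 114.77440643310547), 34.99201965332031) [612.9 274.7 117.7] dir -3.4 94.8
((258.84588623046875, 16.995086669921875), (8.875272750854492, 37.676971435546875), 23.629379272460938) [542.  269.7 117.7] dir 91.6 24.1
((235.09901428222656, 25.7670841217041), (10.123641014099121, 59.085243225097656), 23.02549171447754) [529.6 256.9 117.7] dir 91.5 38.5
((222.75775146484375, 24.170106887817383), (5.990542411804199, 54.117950439453125), 23.96249008178711) [521.3 253.8 117.7] dir 90.1 35.4
```

The bar is still at 116.9°, in the detent, and its measured rise matches the locked height. Handing in.

```bash
python3 -c "
from rig import manip
print(manip.finish_job())"
```

```text
the job is handed in; nothing more can be done
None
```

The lid is set in the collar, pressed down, turned about 77° clockwise to the stop, eased back 2° and released in its detent; the job is handed in at about 20.7 s, with the locked height and bar angle checked by feel and camera but no verdict shown.

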